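Make up the blood-draw and urine kits for the next patient

ROBOT

A 6-joint arm with a two-finger parallel gripper is mounted at the origin on the work surface. World frame = base frame: x ahead of the robot, y to its left, z up, the work surface at z = 0. Lengths are in m, angles in rad, forces in N, time in s.
With the tool pointing down it reaches from about 0.4 to 0.825 m from the base axis. Payload 7 kg.
Tool frame: the origin (TCP) lies on the centre line of the jaws, within the pads' length; the fingertips stand 22 mm ahead of it and the grasp point (between the pads) lies 3 mm ahead of it; x points along the fingers, y is the direction in which the jaws open and shut, and the axes are right-handed (so a half turn about x gives the same grasp; the last joint's range is limited). The gripper opens to 88 mm and grips with 3 to 60 N. Pads are 19 mm wide; open, the fingers measure 130 mm over their backs; the gripper's body (78 mm by 193 mm) begins 47 mm behind the grasp point.
Start: joints at [-0.947, 0.359, 0.012, 0, -1.224, -0.288], TCP at [0.222, -0.637, 0.249] pointing down, gripper open.
Joint ranges: [-3.07, 3.07], [-1.43, 2.12], [-1.02, 1.25], [-3.03, 1.67], [-3.05, -0], [-3.03, 3.03]. Speed limits (rad/s): [2.39, 2.39, 3.01, 3.14, 3.14, 3.14].

INTERFACE

Orientations are given as a unit quaternion [x, y, z, w].
In Python, from station import sense, read_camera, close_job gives the robot as it stands.
- The arm moves only by the tool drive_tool, never from a script. Its argument "commands" is a list of rows, each an object of numbers: "jaw": the closure, from 0 (fully open) to 1 (shut); "dx", "dy", "dz": the shift along the tool's x, y, z in m; "wx", "wy", "wz": the turn, a rotation vector about the tool's x, y, z in rad. A call has 1 to 20 rows; each row shifts and turns the commanded pose from where the row before left it, along the tool's axes as they then stand; what a row does not reach is not made up. A row lasts 1/8 s, in which the tool goes at most 62.5 mm and 10.7 degrees, less where a joint would pass 70% of its speed; a pose out of reach is approached as far as the arm can. A call is refused whole if a number of a shift passes 0.0625 or a number of a turn 0.188, either way. A call with a gripper value outside its range is refused whole. The fingers move at their own pace and stop on an object; the grip force is fixed at half the most. Time passes only in rows, so rows that do not move let the fingers close. It gives the time, the measured TCP pose, the force and the opening at its end, in the units of the state.
- sense(): the state, without advancing time (a new reading comes with each control period).
- read_camera(name): name is "scene" or "top" or "wrist"; returns a dict with "frame" (420x560x3 uint8, red, green, blue), "fx", "fy", "cx", "cy" (pixels), "view" (4x4, takes a point from world to camera coordinates). Camera axes: x right, y down, z forward; pixel columns grow to the right and rows downward; lengths in m; the calibration is good to about 2 mm. A picture is of the moment at which its call begins. There is no depth.
- close_job(): hands the job in, once; it reports no verdict.
The state is a dict: "t": time; "joint_pos": joint angles; "joint_velocities": joint speeds; "joint_efforts": joint torques, N m; "position": TCP position; "tcp_rot": TCP orientation; "contact_force": force on the tool from outside, world axes, zero at the start; "torque": the same for the moment, N m; "width": finger opening in m.
Only numpy, scipy, OpenCV 4.12 (cv2) and the standard library are available. Lean on these libraries where they do the work, as an engineer would, in place of code of your own. Each camera call takes 0.05 s, during which the arm holds its last target. There are 200 camera calls.

TASK

Make up two kits from the stock lying loose in the middle of the desk: the tube holder with its sheathed needle, the longer blood tube and the roll of tape go into the rectangular steel tray for the blood draw, and the sample jar and the shorter blood tube go into the kidney dish for the urine sample. Set each thing down on the bottom of its tray or dish without dropping it, the jar standing upright and the rest lying flat, nothing on top of anything else or on a rim. Leave the syringe, the box of swabs and the pulse oximeter where they are.

Things in the scene. Friction and masses are not known exactly. Their poses are not given: they have to be found in the camera images.
- tray: Rectangular steel instrument tray, fixed on the desk. Foot 250 x 170 mm, flat floor 242 x 162 mm inside, thin walls leaning slightly outward, rolled rim 25 mm above the desk. Origin at the centre of its underside, on the desk; x along its long side, y along its short side, z up; the top of its floor is at z = 3 mm.
- kidney_dish: Bean-shaped steel dish, fixed, 270 (x) x 155 mm (y); thin walls leaning outward, rim 41 mm above the desk. Origin: middle of its outline, on the desk; z up; concave side at -y, bulging side at +y. Floor top at z = 3 mm; the flat floor is all within 56 mm of an arc of 100 mm radius about (0, -85) mm, from lobe centre (-71, -14) through the middle (0, 15) to lobe centre (71, -14) mm.
- long_tube_c (a point): The longer of the two loose blood tubes, lying: empty clear tube 16 mm in diameter, 100 mm long over all, white label, six-sided red stopper (18 mm long, 16.4 mm across flats) that keeps it from rolling; 16 g. Point at its centre, 8 mm above what it lies on; x runs along the tube towards the stopper.
- short_tube_c (a point): The shorter of the two loose blood tubes: same look as the longer one but 13 mm in diameter and 75 mm long over all (stopper 16 mm long, 13.4 mm across flats); 12 g, lying on the desk. Point at its centre, 6.7 mm above what it lies on; x runs along the tube towards the stopper.
- tube_holder_c (a point): Ivory plastic blood-tube holder with sheathed needle, lying, 84 mm long, 14 g: round barrel 21 mm thick (x = -38 to 8 mm; grip it at x = -15) with a finger flange at its open end (x = -40; 34 mm wide, 22 high, flat below, so it does not roll) and a thin needle sheath 11 mm thick (x = 14 to 42). Point half-way along and up, 11 mm above its support; x runs along it towards the sheath.
- tape_roll_c (a point): Roll of white surgical tape lying flat: outer diameter 48 mm, hole 25 mm, height 25 mm, 30 g. Point at its centre, half-way up (12.5 mm above what it lies on); z is the roll's axis.
- jar_c (a point): Frosted sample jar with white screw lid, standing: body 47 mm and lid 48 mm in diameter, 62 mm high over all, 30 g. Point at its centre, half-way up (31 mm above what it stands on); z is its axis, up.
- syringe: Bystander: clear 5 ml syringe lying on the desk, barrel 16 mm in diameter, 105 mm long over all, with a black plunger seal inside and a 30 mm finger flange. Not part of a kit. Origin under the middle of its length on the desk; x runs along it towards the nozzle.
- swab_box: Bystander: small white and blue carton of swabs, 48 (x) x 70 (y) x 42 mm high, 120 g. Not part of a kit. Origin at the centre of its underside.
- oximeter: Bystander: white finger-clip pulse oximeter with a black screen on top, 34 (x) x 58 (y) x 30 mm high, 60 g. Not part of a kit. Origin at the centre of its underside.
There are look-alikes about, which are no part of the job. Leave any green or pink look-alike of the part that bears jar_c alone.

How it is judged:
By the outcome, as a careful person would: the job done as asked, in the order asked, and still so for the second after the job is handed in, with the robot touching nothing.
It also fails if it takes over 128 s, if anything falls off the work surface, if the arm or the gripper's body presses on something with over 40 N, if the wrist force passes 120 N, or if a joint passes its speed limit or range.

## Working session

There is one attempt and no reset: what is moved stays moved. The work goes in short steps, Python scripts to look and compute and a tool call to move; the robot and the scene stay as the last step left them, time stands still between calls to the robot, and variables do not carry over. Pictures are saved under pics/ and viewed, about 12 in all and at most 16, crops included, and the job is handed in when it is done.

Besides the shell and the picture viewer there is one more tool, called after "Request:" as a command line: name --argument value ..., lists and objects as JSON in quotes. drive_tool: Moves the arm, as the interface text tells. Its arguments: {"type":"object","properties":{"commands":{"type":"array","items":{"type":"object","properties":{"jaw":{"type":"number"},"dx":{"type":"number"},"dy":{"type":"number"},"dz":{"type":"number"},"wx":{"type":"number"},"wy":{"type":"number"},"wz":{"type":"number"}}}}},"required":["commands"]}

```bash
mkdir -p pics; ls
cat > h.py <<'E'
import numpy as np,cv2,sys
from station import sense,read_camera,close_job
def snap(n,f):
    c=read_camera(n); cv2.imwrite('pics/'+f,cv2.cvtColor(c['frame'],cv2.COLOR_RGB2BGR)); np.savez('pics/'+f+'.npz',**{k:c[k] for k in c}); return c
def ray(c,u,v,z):
    V=np.array(c['view']);R=V[:3,:3];t=V[:3,3];o=-R.T@t
    d=R.T@np.array([(u-c['cx'])/c['fx'],(v-c['cy'])/c['fy'],1]); return o+d*(z-o[2])/d[2]
def proj(c,p):
    V=np.array(c['view']);q=V[:3,:3]@np.array(p)+V[:3,3];return np.array([c['cx']+c['fx']*q[0]/q[2],c['cy']+c['fy']*q[1]/q[2]])
def load(f): return dict(np.load('pics/'+f+'.npz'))
E
python3 - <<'E'
from h import *
c=snap('top','top0.png');b=snap('scene','scene0.png')
for k in (c,b): print(np.round(k['view'],3).tolist(),k['fx'],k['cx'],k['cy'])
print(sense())
E
```

```text
pics
[[-0.002, -1.0, -0.003, 0.019], [-0.994, 0.003, -0.106, 0.532], [0.106, 0.003, -0.994, 1.072], [0.0, 0.0, 0.0, 1.0]] 519.6235808818501 279.3798763266837 217.24279405787115
[[0.579, 0.815, 0.013, -0.312], [0.566, -0.39, -0.726, -0.249], [-0.587, 0.428, -0.687, 1.327], [0.0, 0.0, 0.0, 1.0]] 521.8682504122575 276.67154207704806 202.58779996120245
{'t': 0.1, 'joint_pos': array([-9.46903896e-01,  3.59302662e-01,  1.11396593e-02, -3.07754985e-04,
       -1.22410880e+00, -2.88122746e-01]), 'joint_velocities': array([ 0.00199455, -0.00245219,  0.00116681,  0.00035103,  0.00065337,
       -0.00040608]), 'joint_efforts': array([-2.25878888e-03, -5.84162378e+01,  2.93750328e+01,  7.01553136e+00,
        1.01566533e-02, -4.22808864e-05]), 'position': array([ 0.22226157, -0.63691819,  0.24771994]), 'tcp_rot': array([-0.11760567,  0.69730901,  0.11863249,  0.69703327]), 'contact_force': array([-0.43762554,  0.1433911 ,  0.09358476]), 'torque': array([0.03536502, 0.03463721, 0.01759175]), 'width': 0.08769612814213916}
```

View pics/top0.png

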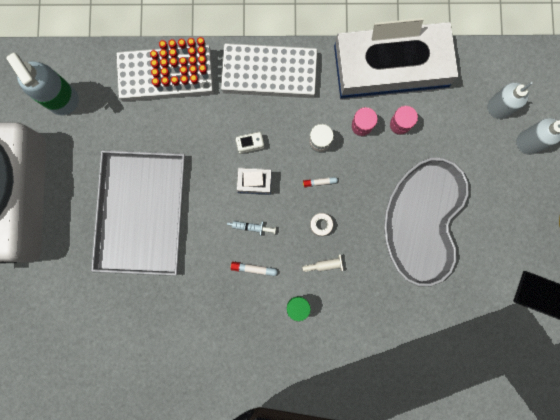

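View pics/scene0.png

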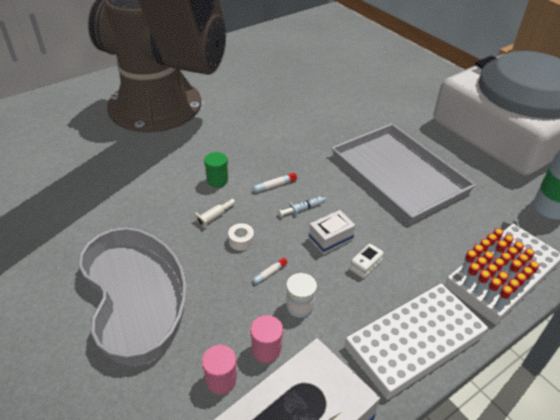

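The top view has +x up and +y left. Candidates for each part, by top-view pixel:
- **Jar:** the white lid at (321,137) is mine. The pink ones at (364,121) and (404,120) and the green one at (298,309) are look-alikes.
- **Tubes:** the long tube is at (254,269) and the short one at (320,182). The syringe at (252,228) is not a tube.
- **Holder:** (323,265).
- **Tape:** (321,224).

Next is a close crop to check these.

Run:
```python
from h import *
im=cv2.imread('pics/top0.png')[110:310,220:360]
cv2.imwrite('pics/crop0.png',cv2.resize(im,None,fx=4,fy=4,interpolation=cv2.INTER_CUBIC)[100:700])
c=load('top0.png')
P=dict(hold_flange=(343,263,.011),hold_tip=(303,268,.0075),long_red=(232,266.5,.008),long_end=(277,271.5,.008),short_red=(304,183.5,.0067),short_end=(337,181,.0067),tape=(321.5,224,.025),jar=(321,137,.062),
tray1=(104,153,.025),tray2=(184,153,.025),tray3=(176,273,.025),tray4=(94,271,.025),kdtop=(437,158,.041),kdbot=(422,285,.041),kdleft=(387,225,.041),kdright=(469,185,.041),kdr2=(456,262,.041),kdcon=(442,227,.041),green=(298,309,.06),pink=(364,121,.06))
for k,p in P.items(): print(k,np.round(ray(c,*p),4))
```

```text
hold_flange [ 0.4359 -0.1173  0.011 ]
hold_tip [ 0.4256 -0.0321  0.0075]
long_red [0.4291 0.1195 0.008 ]
long_end [0.4183 0.0234 0.008 ]
short_red [ 0.6084 -0.0357  0.0067]
short_end [ 0.6137 -0.1075  0.0067]
tape [ 0.5182 -0.0713  0.025 ]
jar [ 0.697  -0.0694  0.062 ]
tray1 [0.6731 0.3956 0.025 ]
tray2 [0.6726 0.2231 0.025 ]
tray3 [0.4156 0.2355 0.025 ]
tray4 [0.4202 0.4082 0.025 ]
kdtop [ 0.6563 -0.316   0.041 ]
kdbot [ 0.3898 -0.2759  0.041 ]
kdleft [ 0.5142 -0.2068  0.041 ]
kdright [ 0.5983 -0.3813  0.041 ]
kdr2 [ 0.4369 -0.3478  0.041 ]
kdcon [ 0.5097 -0.3214  0.041 ]
green [ 0.3428 -0.0192  0.06  ]
pink [ 0.7316 -0.16    0.06  ]
```

View pics/crop0.png

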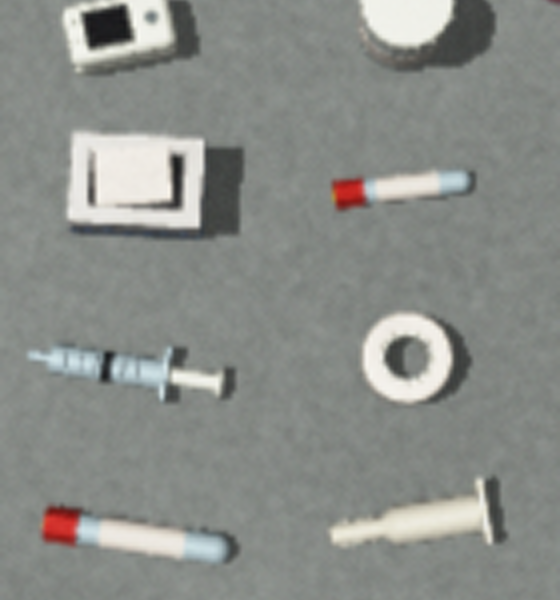

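The crop confirms the choice: red-stoppered long tube at lower left, short tube at upper right, tape ring, holder, and the syringe with its black seal. Next I fit the dish and tray poses and write a helper that computes moves.

```bash
cat >> h.py <<'E'
from scipy.spatial.transform import Rotation as Ro
def go(x,y,z,jawyaw):
    "print the turn about tool x (done first) and then tool-frame shift; jaw line direction jawyaw deg (mod 180)"
    s=sense();R=Ro.from_quat(s['tcp_rot']).as_matrix()
    yy=np.degrees(np.arctan2(R[1,1],R[0,1])); d=(jawyaw-yy+90)%180-90
    R2=Ro.from_euler('z',d,degrees=True).as_matrix()@R
    print('pos',np.round(s['position'],4),'jawyaw %.1f'%yy,'q6 %.2f'%s['joint_pos'][5],'down',np.round(R[:,0],3),'w %.3f t %.1f F'%(s['width'],s['t']),np.round(s['contact_force'],1))
    print('turn wx %.3f; shift after turn'%-np.radians(d),np.round(R2.T@(np.array([x,y,z])-s['position']),4),'; shift before',np.round(R.T@(np.array([x,y,z])-s['position']),4))
E
python3 - <<'E'
from h import *
from scipy.optimize import least_squares
c=load('top0.png')
pts=np.array([ray(c,*p,.041)[:2] for p in [(437,158),(422,285),(387,225),(469,185),(456,262),(442,227),(399,181),(392,262)]])*1e3
a=np.arctan2(71,71)
def res(q):
    t=np.radians(q[2]);l=(pts-q[:2])@np.array([[np.cos(t),-np.sin(t)],[np.sin(t),np.cos(t)]])
    v=l-[0,-85];th=np.clip(np.arctan2(v[:,0],v[:,1]),-a,a)
    return np.hypot(v[:,0]-100*np.sin(th),v[:,1]-100*np.cos(th))-64
for x0 in ([520,-290,-10],):
    r=least_squares(res,x0);print(r.x,r.fun)
t=np.radians(r.x[2]);R=np.array([[np.cos(t),-np.sin(t)],[np.sin(t),np.cos(t)]])
print('lobes',R@[71,-14]+r.x[:2],R@[-71,-14]+r.x[:2],'mid',R@[0,15]+r.x[:2])
go(.4327,-.0905,.12,6.9)
E
```

```text
[ 526.1913971  -283.59180555  -13.2945856 ] [ 0.65445368  0.52164828 -4.28047643  3.84847778  4.7072529  -9.05064607
  1.97209591  2.25074754]
lobes [ 592.06923146 -313.54361585] [ 453.87474514 -280.88961228] mid [ 529.64076368 -268.99379644]
pos [ 0.2223 -0.6369  0.2477] jawyaw 109.2 q6 -0.29 down [-0.001  0.001 -1.   ] w 0.088 t 0.1 F [-0.4  0.1  0.1]
turn wx -1.356; shift after turn [ 0.1272 -0.2748  0.5172] ; shift before [0.1283 0.4464 0.3787]
```

Request:
drive_tool --commands '[{"jaw": 0.4,"dy": 0.0372,"dz": 0.0316},{"jaw": 0.4,"dy": 0.0372,"dz": 0.0316},{"jaw": 0.4,"dy": 0.0372,"dz": 0.0316},{"jaw": 0.4,"dy": 0.0372,"dz": 0.0316},{"jaw": 0.4,"dy": 0.0372,"dz": 0.0316},{"jaw": 0.4,"dy": 0.0372,"dz": 0.0316},{"jaw": 0.4,"dy": 0.0372,"dz": 0.0316},{"jaw": 0.4,"dy": 0.0372,"dz": 0.0316},{"jaw": 0.4,"dy": 0.0372,"dz": 0.0316},{"jaw": 0.4,"dy": 0.0372,"dz": 0.0316},{"jaw": 0.4,"dy": 0.0372,"dz": 0.0316},{"jaw": 0.4,"dy": 0.0372,"dz": 0.0316},{"jaw": 0.4,"wx": -0.17},{"jaw": 0.4,"wx": -0.17},{"jaw": 0.4,"wx": -0.17},{"jaw": 0.4,"wx": -0.17},{"jaw": 0.4,"wx": -0.17},{"jaw": 0.4,"wx": -0.17},{"jaw": 0.4,"wx": -0.17},{"jaw": 0.4,"wx": -0.166}]'

```text
invalid input
```

Run:
```python
from h import *
c=snap('wrist','w1.png')
go(.4327,-.0905,.1,6.9)
print(proj(c,[.4327,-.0905,.011]),proj(c,[.4359,-.1173,.011]),proj(c,[.4256,-.0321,.0075]))
```

```text
pos [ 0.2223 -0.637   0.2479] jawyaw 109.2 q6 -0.29 down [-0.001  0.001 -1.   ] w 0.088 t 0.1 F [ 1.2  0.1 -0.7]
turn wx -1.356; shift after turn [ 0.1475 -0.2747  0.5173] ; shift before [0.1484 0.4465 0.3787]
[548.56140073 415.61497659] [533.38854581 412.89514287] [579.23156515 419.41596913]
```

View pics/w1.png

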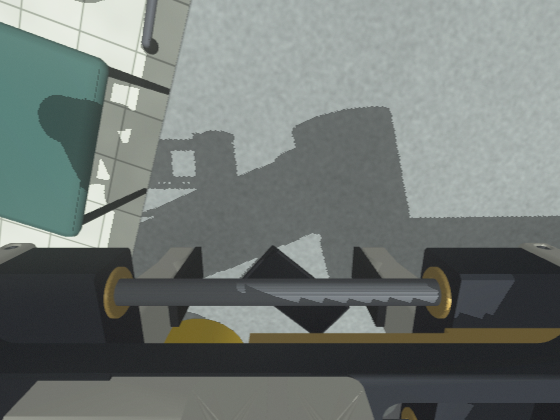

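The call was refused, so nothing moved, and the wrist picture shows only the bare desk and jaws. I suspect each row needs all seven fields.

Request:
drive_tool --commands '[{"jaw": 0.4,"dx": 0,"dy": 0.0372,"dz": 0.0316,"wx": 0,"wy": 0,"wz": 0}]'

```text
t: 0.28
position: [0.2393, -0.5926, 0.2469]
tcp_rot: [-0.117, 0.698, 0.118, 0.697]
contact_force: [0.2, 0.5, -0.1]
width: 0.082
```

Request:
drive_tool --commands '[{"jaw": 0.4,"dx": 0,"dy": 0.0372,"dz": 0.0316,"wx": 0,"wy": 0,"wz": 0},{"jaw": 0.4,"dx": 0,"dy": 0.0372,"dz": 0.0316,"wx": 0,"wy": 0,"wz": 0},{"jaw": 0.4,"dx": 0,"dy": 0.0372,"dz": 0.0316,"wx": 0,"wy": 0,"wz": 0},{"jaw": 0.4,"dx": 0,"dy": 0.0372,"dz": 0.0316,"wx": 0,"wy": 0,"wz": 0},{"jaw": 0.4,"dx": 0,"dy": 0.0372,"dz": 0.0316,"wx": 0,"wy": 0,"wz": 0},{"jaw": 0.4,"dx": 0,"dy": 0.0372,"dz": 0.0316,"wx": 0,"wy": 0,"wz": 0},{"jaw": 0.4,"dx": 0,"dy": 0.0372,"dz": 0.0316,"wx": 0,"wy": 0,"wz": 0},{"jaw": 0.4,"dx": 0,"dy": 0.0372,"dz": 0.0316,"wx": 0,"wy": 0,"wz": 0},{"jaw": 0.4,"dx": 0,"dy": 0.0372,"dz": 0.0316,"wx": 0,"wy": 0,"wz": 0},{"jaw": 0.4,"dx": 0,"dy": 0.0372,"dz": 0.0316,"wx": 0,"wy": 0,"wz": 0},{"jaw": 0.4,"dx": 0,"dy": 0.0372,"dz": 0.0316,"wx": 0,"wy": 0,"wz": 0},{"jaw": 0.4,"dx": 0,"dy": 0,"dz": 0,"wx": -0.17,"wy": 0,"wz": 0},{"jaw": 0.4,"dx": 0,"dy": 0,"dz": 0,"wx": -0.17,"wy": 0,"wz": 0},{"jaw": 0.4,"dx": 0,"dy": 0,"dz": 0,"wx": -0.17,"wy": 0,"wz": 0},{"jaw": 0.4,"dx": 0,"dy": 0,"dz": 0,"wx": -0.17,"wy": 0,"wz": 0},{"jaw": 0.4,"dx": 0,"dy": 0,"dz": 0,"wx": -0.17,"wy": 0,"wz": 0},{"jaw": 0.4,"dx": 0,"dy": 0,"dz": 0,"wx": -0.17,"wy": 0,"wz": 0},{"jaw": 0.4,"dx": 0,"dy": 0,"dz": 0,"wx": -0.17,"wy": 0,"wz": 0},{"jaw": 0.4,"dx": 0,"dy": 0,"dz": 0,"wx": -0.166,"wy": 0,"wz": 0}]'

```text
t: 2.65
position: [0.4331, -0.0909, 0.2484]
tcp_rot: [-0.531, 0.467, 0.531, 0.467]
contact_force: [-0.3, -0.1, -0.6]
width: 0.0526
```

Run:
```python
from h import *
c=snap('wrist','w2.png')
go(.4327,-.0905,.024,6.9)
print(proj(c,[.4327,-.0905,.011]),proj(c,[.4359,-.1173,.011]),proj(c,[.4256,-.0321,.0075]))
```

```text
pos [ 0.4331 -0.0909  0.2484] jawyaw -172.3 q6 -0.11 down [-0.  0. -1.] w 0.053 t 2.7 F [ 0.2  0.6 -0.1]
turn wx 0.014; shift after turn [0.2244 0.0003 0.0004] ; shift before [0.2244 0.0003 0.0004]
[277.44568411 189.03636693] [277.62708627 167.98964424] [277.16572886 231.26994247]
```

View pics/w2.png

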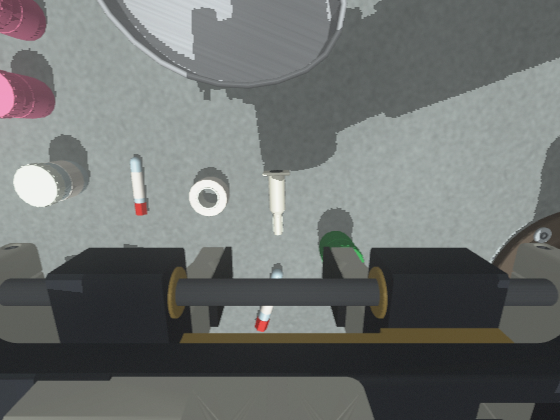

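The wrist picture has the holder flange at (277,172) and its tip at (277,233). That is 3 mm off the prediction along its axis and matches sideways, so I descend and grip.

Request:
drive_tool --commands '[{"jaw": 0.4,"dx": 0.04,"dy": 0,"dz": 0.0025,"wx": 0.014,"wy": 0,"wz": 0},{"jaw": 0.4,"dx": 0.05,"dy": 0,"dz": 0,"wx": 0,"wy": 0,"wz": 0},{"jaw": 0.4,"dx": 0.05,"dy": 0,"dz": 0,"wx": 0,"wy": 0,"wz": 0},{"jaw": 0.4,"dx": 0.04,"dy": 0,"dz": 0,"wx": 0,"wy": 0,"wz": 0},{"jaw": 0.4,"dx": 0.025,"dy": 0,"dz": 0,"wx": 0,"wy": 0,"wz": 0},{"jaw": 0.4,"dx": 0.0125,"dy": 0,"dz": 0,"wx": 0,"wy": 0,"wz": 0},{"jaw": 0.4,"dx": 0.0065,"dy": 0,"dz": 0,"wx": 0,"wy": 0,"wz": 0},{"jaw": 0.4,"dx": 0,"dy": 0,"dz": 0,"wx": 0,"wy": 0,"wz": 0}]'

```text
t: 3.7
position: [0.4333, -0.0883, 0.0248]
tcp_rot: [0.526, -0.473, -0.526, -0.473]
contact_force: [0.1, 0.1, -0.0]
width: 0.0523
```

Request:
drive_tool --commands '[{"jaw": 1,"dx": 0,"dy": 0,"dz": 0,"wx": 0,"wy": 0,"wz": 0},{"jaw": 1,"dx": 0,"dy": 0,"dz": 0,"wx": 0,"wy": 0,"wz": 0},{"jaw": 1,"dx": 0,"dy": 0,"dz": 0,"wx": 0,"wy": 0,"wz": 0},{"jaw": 1,"dx": 0,"dy": 0,"dz": 0,"wx": 0,"wy": 0,"wz": 0},{"jaw": 1,"dx": 0,"dy": 0,"dz": 0,"wx": 0,"wy": 0,"wz": 0},{"jaw": 1,"dx": 0,"dy": 0,"dz": 0,"wx": 0,"wy": 0,"wz": 0}]'

```text
t: 4.45
position: [0.4331, -0.0884, 0.0247]
tcp_rot: [0.526, -0.472, -0.526, -0.473]
contact_force: [-0.1, 1.0, 4.6]
width: 0.02
```

Request:
drive_tool --commands '[{"jaw": 1,"dx": -0.01,"dy": 0,"dz": 0,"wx": 0,"wy": 0,"wz": 0},{"jaw": 1,"dx": -0.025,"dy": 0,"dz": 0,"wx": 0,"wy": 0,"wz": 0},{"jaw": 1,"dx": -0.04,"dy": 0,"dz": 0,"wx": 0,"wy": 0,"wz": 0},{"jaw": 1,"dx": -0.04,"dy": 0,"dz": 0,"wx": 0,"wy": 0,"wz": 0},{"jaw": 1,"dx": -0.01,"dy": 0,"dz": 0,"wx": 0,"wy": 0,"wz": 0},{"jaw": 1,"dx": 0,"dy": 0,"dz": 0,"wx": 0,"wy": 0,"wz": 0}]'

```text
t: 5.2
position: [0.4331, -0.0883, 0.1501]
tcp_rot: [0.526, -0.472, -0.526, -0.473]
contact_force: [0.8, 0.0, -0.8]
width: 0.0201
```

Run:
```python
from h import *
go(.5597,.2999,.15,-2.8)
```

```text
pos [ 0.4331 -0.0883  0.1501] jawyaw -173.9 q6 -0.14 down [ 0.002  0.001 -1.   ] w 0.020 t 5.2 F [ 0.8  0.  -0.8]
turn wx 0.156; shift after turn [ 0.0005 -0.1074  0.3939] ; shift before [ 0.0006 -0.1672  0.3725]
```

Request:
drive_tool --commands '[{"jaw": 1,"dx": 0,"dy": -0.0084,"dz": 0.0187,"wx": 0,"wy": 0,"wz": 0},{"jaw": 1,"dx": 0,"dy": -0.0167,"dz": 0.0372,"wx": 0,"wy": 0,"wz": 0},{"jaw": 1,"dx": 0,"dy": -0.0167,"dz": 0.0372,"wx": 0,"wy": 0,"wz": 0},{"jaw": 1,"dx": 0,"dy": -0.0167,"dz": 0.0372,"wx": 0,"wy": 0,"wz": 0},{"jaw": 1,"dx": 0,"dy": -0.0167,"dz": 0.0372,"wx": 0,"wy": 0,"wz": 0},{"jaw": 1,"dx": 0,"dy": -0.0167,"dz": 0.0372,"wx": 0,"wy": 0,"wz": 0},{"jaw": 1,"dx": 0,"dy": -0.0167,"dz": 0.0372,"wx": 0,"wy": 0,"wz": 0},{"jaw": 1,"dx": 0,"dy": -0.0167,"dz": 0.0372,"wx": 0,"wy": 0,"wz": 0},{"jaw": 1,"dx": 0,"dy": -0.0167,"dz": 0.0372,"wx": 0,"wy": 0,"wz": 0},{"jaw": 1,"dx": 0,"dy": -0.0167,"dz": 0.0372,"wx": 0,"wy": 0,"wz": 0},{"jaw": 1,"dx": 0,"dy": -0.0084,"dz": 0.0187,"wx": 0,"wy": 0,"wz": 0},{"jaw": 1,"dx": 0,"dy": 0,"dz": 0,"wx": 0.08,"wy": 0,"wz": 0},{"jaw": 1,"dx": 0,"dy": 0,"dz": 0,"wx": 0.076,"wy": 0,"wz": 0},{"jaw": 1,"dx": 0,"dy": 0,"dz": 0,"wx": 0,"wy": 0,"wz": 0}]'

```text
t: 6.95
position: [0.5588, 0.2988, 0.1483]
tcp_rot: [-0.488, 0.513, 0.488, 0.511]
contact_force: [-0.1, 0.7, 1.0]
width: 0.0203
```

Run:
```python
from h import *
go(.5597,.2999,.0277,-2.8)
c=snap('scene','s3.png')
t=snap('top','t3.png')
a=c['frame'][90:270,220:480];b=t['frame'][130:290,60:360]
v=lambda i,w:cv2.resize(i,(w,int(i.shape[0]*w/i.shape[1])),interpolation=cv2.INTER_CUBIC)
a=v(a,400);b=v(b,400);h=max(len(a),len(b))
f=lambda i:cv2.copyMakeBorder(i,0,h-len(i),0,0,0)
cv2.imwrite('pics/m3.png',cv2.cvtColor(np.hstack([f(a),f(b)]),cv2.COLOR_RGB2BGR))
```

```text
pos [0.5588 0.2988 0.1483] jawyaw 177.2 q6 -0.85 down [-0.002 -0.001 -1.   ] w 0.020 t 7.0 F [-0.1  0.7  1. ]
turn wx 0.000; shift after turn [ 0.1206 -0.001   0.0013] ; shift before [ 0.1206 -0.001   0.0013]
```

View pics/m3.png

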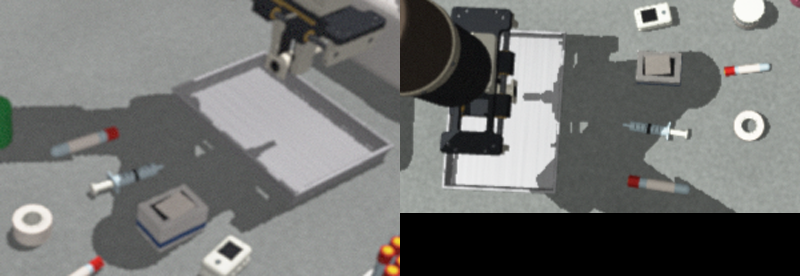

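The holder is held level above the tray, with its open end visible between the jaws. I lower it gently and watch the force.

Request:
drive_tool --commands '[{"jaw": 1,"dx": 0.03,"dy": 0,"dz": 0.001,"wx": 0,"wy": 0,"wz": 0},{"jaw": 1,"dx": 0.04,"dy": 0,"dz": 0,"wx": 0,"wy": 0,"wz": 0},{"jaw": 1,"dx": 0.025,"dy": 0,"dz": 0,"wx": 0,"wy": 0,"wz": 0},{"jaw": 1,"dx": 0.012,"dy": 0,"dz": 0,"wx": 0,"wy": 0,"wz": 0},{"jaw": 1,"dx": 0.006,"dy": 0,"dz": 0,"wx": 0,"wy": 0,"wz": 0},{"jaw": 1,"dx": 0.004,"dy": 0,"dz": 0,"wx": 0,"wy": 0,"wz": 0},{"jaw": 1,"dx": 0.002,"dy": 0,"dz": 0,"wx": 0,"wy": 0,"wz": 0},{"jaw": 1,"dx": 0,"dy": 0,"dz": 0,"wx": 0,"wy": 0,"wz": 0}]'

```text
t: 8.05
position: [0.5596, 0.3007, 0.031]
tcp_rot: [-0.488, 0.512, 0.488, 0.512]
contact_force: [0.6, 0.4, -0.2]
width: 0.0204
```

Request:
drive_tool --commands '[{"jaw": 1,"dx": 0.002,"dy": 0,"dz": 0,"wx": 0,"wy": 0,"wz": 0},{"jaw": 1,"dx": 0.001,"dy": 0,"dz": 0,"wx": 0,"wy": 0,"wz": 0},{"jaw": 1,"dx": 0,"dy": 0,"dz": 0,"wx": 0,"wy": 0,"wz": 0}]'

```text
t: 8.43
position: [0.5595, 0.3006, 0.0278]
tcp_rot: [-0.488, 0.512, 0.488, 0.512]
contact_force: [-1.0, -0.5, 3.2]
width: 0.0202
```

Request:
drive_tool --commands '[{"jaw": 0.7,"dx": 0,"dy": 0,"dz": 0,"wx": 0,"wy": 0,"wz": 0},{"jaw": 0.5,"dx": 0,"dy": 0,"dz": 0,"wx": 0,"wy": 0,"wz": 0},{"jaw": 0.5,"dx": 0,"dy": 0,"dz": 0,"wx": 0,"wy": 0,"wz": 0},{"jaw": 0.5,"dx": -0.005,"dy": 0,"dz": 0,"wx": 0,"wy": 0,"wz": 0},{"jaw": 0.5,"dx": -0.02,"dy": 0,"dz": 0,"wx": 0,"wy": 0,"wz": 0},{"jaw": 0.5,"dx": -0.04,"dy": 0,"dz": 0,"wx": 0,"wy": 0,"wz": 0},{"jaw": 0.5,"dx": -0.045,"dy": 0,"dz": 0,"wx": 0,"wy": 0,"wz": 0},{"jaw": 0.5,"dx": 0,"dy": 0,"dz": 0,"wx": 0,"wy": 0,"wz": 0}]'

```text
t: 9.43
position: [0.5615, 0.3021, 0.1423]
tcp_rot: [-0.488, 0.509, 0.488, 0.515]
contact_force: [-0.3, 0.1, 0.6]
width: 0.0441
```

Run:
```python
from h import *
go(.4237,.0715,.13,-6.4)
```

```text
pos [0.5615 0.3021 0.1423] jawyaw 177.2 q6 -0.85 down [ 0.006  0.005 -1.   ] w 0.044 t 9.4 F [-0.3  0.1  0.6]
turn wx 0.063; shift after turn [ 0.0104  0.1113 -0.2446] ; shift before [ 0.0104  0.1265 -0.237 ]
```

Request:
drive_tool --commands '[{"jaw": 0.5,"dx": 0,"dy": 0.0181,"dz": -0.0339,"wx": 0.009,"wy": 0,"wz": 0},{"jaw": 0.5,"dx": 0,"dy": 0.0179,"dz": -0.0341,"wx": 0.009,"wy": 0,"wz": 0},{"jaw": 0.5,"dx": 0,"dy": 0.0176,"dz": -0.0343,"wx": 0.009,"wy": 0,"wz": 0},{"jaw": 0.5,"dx": 0,"dy": 0.0173,"dz": -0.0344,"wx": 0.009,"wy": 0,"wz": 0},{"jaw": 0.5,"dx": 0,"dy": 0.017,"dz": -0.0346,"wx": 0.009,"wy": 0,"wz": 0},{"jaw": 0.5,"dx": 0,"dy": 0.0167,"dz": -0.0347,"wx": 0.009,"wy": 0,"wz": 0},{"jaw": 0.5,"dx": 0,"dy": 0.0164,"dz": -0.0348,"wx": 0.009,"wy": 0,"wz": 0},{"jaw": 0.5,"dx": 0,"dy": 0,"dz": 0,"wx": 0,"wy": 0,"wz": 0},{"jaw": 0.5,"dx": 0,"dy": 0,"dz": 0,"wx": 0,"wy": 0,"wz": 0}]'

```text
t: 10.55
position: [0.4209, 0.0697, 0.1378]
tcp_rot: [-0.471, 0.527, 0.471, 0.528]
contact_force: [0.8, 1.5, 0.9]
width: 0.0439
```

Run:
```python
from h import *
go(.4237,.0715,.024,-6.4)
c=snap('wrist','w4.png')
for p in ([.4291,.1195,.008],[.4183,.0234,.008]): print(proj(c,p))
t=snap('top','t4.png')
a=t['frame'][130:290,60:300]
b=c['frame']
v=lambda i,w:cv2.resize(i,(w,int(i.shape[0]*w/i.shape[1])),interpolation=cv2.INTER_CUBIC)
a=v(a,400);b=v(b,400);h=max(len(a),len(b))
f=lambda i:cv2.copyMakeBorder(i,0,h-len(i),0,0,0)
cv2.imwrite('pics/m4.png',cv2.cvtColor(np.hstack([f(a),f(b)]),cv2.COLOR_RGB2BGR))
```

```text
pos [0.4209 0.0697 0.1378] jawyaw 173.6 q6 -0.74 down [ 0.001  0.    -1.   ] w 0.044 t 10.6 F [0.8 1.5 0.9]
turn wx -0.001; shift after turn [ 0.1138 -0.0026  0.002 ] ; shift before [ 0.1138 -0.0026  0.002 ]
[274.65828058 260.64401252]
[274.43828101 161.3238221 ]
```

View pics/m4.png

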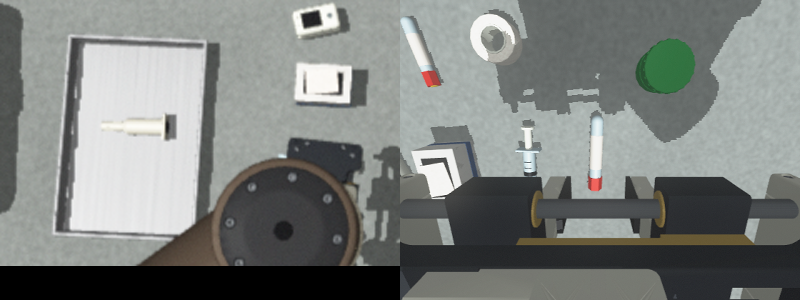

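The holder lies flat in the tray with its flange end at about (168,126) in the left panel. The long tube sits on the jaw centreline as predicted, at wrist pixel (273,161) to (272,266).

Request:
drive_tool --commands '[{"jaw": 0.5,"dx": 0.03,"dy": -0.0026,"dz": 0.004,"wx": 0,"wy": 0,"wz": 0},{"jaw": 0.5,"dx": 0.04,"dy": 0,"dz": 0,"wx": 0,"wy": 0,"wz": 0},{"jaw": 0.5,"dx": 0.025,"dy": 0,"dz": 0,"wx": 0,"wy": 0,"wz": 0},{"jaw": 0.5,"dx": 0.013,"dy": 0,"dz": 0,"wx": 0,"wy": 0,"wz": 0},{"jaw": 0.5,"dx": 0.005,"dy": 0,"dz": 0,"wx": 0,"wy": 0,"wz": 0},{"jaw": 0.5,"dx": 0,"dy": 0,"dz": 0,"wx": 0,"wy": 0,"wz": 0}]'

```text
t: 11.4
position: [0.4237, 0.0736, 0.0244]
tcp_rot: [-0.471, 0.527, 0.471, 0.527]
contact_force: [0.2, -0.7, -0.1]
width: 0.0435
```

Request:
drive_tool --commands '[{"jaw": 1,"dx": 0,"dy": 0,"dz": 0,"wx": 0,"wy": 0,"wz": 0},{"jaw": 1,"dx": 0,"dy": 0,"dz": 0,"wx": 0,"wy": 0,"wz": 0},{"jaw": 1,"dx": 0,"dy": 0,"dz": 0,"wx": 0,"wy": 0,"wz": 0},{"jaw": 1,"dx": 0,"dy": 0,"dz": 0,"wx": 0,"wy": 0,"wz": 0},{"jaw": 1,"dx": 0,"dy": 0,"dz": 0,"wx": 0,"wy": 0,"wz": 0},{"jaw": 1,"dx": 0,"dy": 0,"dz": 0,"wx": 0,"wy": 0,"wz": 0}]'

```text
t: 12.15
position: [0.4237, 0.0734, 0.0248]
tcp_rot: [-0.471, 0.527, 0.471, 0.527]
contact_force: [-0.1, 1.1, 5.5]
width: 0.0152
```

Request:
drive_tool --commands '[{"jaw": 1,"dx": -0.01,"dy": 0,"dz": 0,"wx": 0,"wy": 0,"wz": 0},{"jaw": 1,"dx": -0.025,"dy": 0,"dz": 0,"wx": 0,"wy": 0,"wz": 0},{"jaw": 1,"dx": -0.035,"dy": 0,"dz": 0,"wx": 0,"wy": 0,"wz": 0},{"jaw": 1,"dx": -0.02,"dy": 0,"dz": 0,"wx": 0,"wy": 0,"wz": 0},{"jaw": 1,"dx": 0,"dy": 0,"dz": 0,"wx": 0,"wy": 0,"wz": 0}]'

```text
t: 12.78
position: [0.4243, 0.0738, 0.1164]
tcp_rot: [-0.471, 0.526, 0.471, 0.529]
contact_force: [-0.2, 0.3, -0.4]
width: 0.0152
```

Run:
```python
from h import *
go(.4805,.3188,.0278,-2.8)
```

```text
pos [0.4243 0.0738 0.1164] jawyaw 173.6 q6 -0.75 down [ 0.003  0.002 -1.   ] w 0.015 t 12.8 F [-0.2  0.3 -0.4]
turn wx -0.063; shift after turn [ 0.0893 -0.0439  0.2472] ; shift before [ 0.0893 -0.0282  0.2495]
```

Request:
drive_tool --commands '[{"jaw": 1,"dx": 0,"dy": -0.002,"dz": 0.0175,"wx": 0,"wy": 0,"wz": 0},{"jaw": 1,"dx": 0,"dy": -0.004,"dz": 0.0356,"wx": 0,"wy": 0,"wz": 0},{"jaw": 1,"dx": 0,"dy": -0.004,"dz": 0.0356,"wx": 0,"wy": 0,"wz": 0},{"jaw": 1,"dx": 0,"dy": -0.004,"dz": 0.0356,"wx": 0,"wy": 0,"wz": 0},{"jaw": 1,"dx": 0,"dy": -0.004,"dz": 0.0356,"wx": 0,"wy": 0,"wz": 0},{"jaw": 1,"dx": 0,"dy": -0.004,"dz": 0.0356,"wx": 0,"wy": 0,"wz": 0},{"jaw": 1,"dx": 0,"dy": -0.004,"dz": 0.0356,"wx": 0,"wy": 0,"wz": 0},{"jaw": 1,"dx": 0,"dy": -0.002,"dz": 0.0184,"wx": 0,"wy": 0,"wz": 0},{"jaw": 1,"dx": 0,"dy": 0,"dz": 0,"wx": -0.063,"wy": 0,"wz": 0},{"jaw": 1,"dx": 0.03,"dy": 0,"dz": 0,"wx": 0,"wy": 0,"wz": 0},{"jaw": 1,"dx": 0.025,"dy": 0,"dz": 0,"wx": 0,"wy": 0,"wz": 0},{"jaw": 1,"dx": 0.015,"dy": 0,"dz": 0,"wx": 0,"wy": 0,"wz": 0},{"jaw": 1,"dx": 0.008,"dy": 0,"dz": 0,"wx": 0,"wy": 0,"wz": 0},{"jaw": 1,"dx": 0.004,"dy": 0,"dz": 0,"wx": 0,"wy": 0,"wz": 0},{"jaw": 1,"dx": 0,"dy": 0,"dz": 0,"wx": 0,"wy": 0,"wz": 0},{"jaw": 1,"dx": 0,"dy": 0,"dz": 0,"wx": 0,"wy": 0,"wz": 0}]'

```text
t: 14.78
position: [0.4795, 0.3184, 0.0332]
tcp_rot: [-0.488, 0.512, 0.488, 0.512]
contact_force: [0.3, -0.5, 0.2]
width: 0.0147
```

Request:
drive_tool --commands '[{"jaw": 1,"dx": 0.003,"dy": 0,"dz": 0,"wx": 0,"wy": 0,"wz": 0},{"jaw": 1,"dx": 0.0015,"dy": 0,"dz": 0,"wx": 0,"wy": 0,"wz": 0},{"jaw": 1,"dx": 0.001,"dy": 0,"dz": 0,"wx": 0,"wy": 0,"wz": 0},{"jaw": 1,"dx": 0,"dy": 0,"dz": 0,"wx": 0,"wy": 0,"wz": 0}]'

```text
t: 15.28
position: [0.4793, 0.3181, 0.0278]
tcp_rot: [-0.488, 0.512, 0.488, 0.512]
contact_force: [-2.5, -1.2, 7.9]
width: 0.0147
```

Request:
drive_tool --commands '[{"jaw": 0.75,"dx": 0,"dy": 0,"dz": 0,"wx": 0,"wy": 0,"wz": 0},{"jaw": 0.6,"dx": 0,"dy": 0,"dz": 0,"wx": 0,"wy": 0,"wz": 0},{"jaw": 0.6,"dx": 0,"dy": 0,"dz": 0,"wx": 0,"wy": 0,"wz": 0},{"jaw": 0.6,"dx": -0.005,"dy": 0,"dz": 0,"wx": 0,"wy": 0,"wz": 0},{"jaw": 0.6,"dx": -0.02,"dy": 0,"dz": 0,"wx": 0,"wy": 0,"wz": 0},{"jaw": 0.3,"dx": -0.04,"dy": 0,"dz": 0,"wx": 0,"wy": 0,"wz": 0},{"jaw": 0.2,"dx": -0.045,"dy": 0,"dz": 0,"wx": 0,"wy": 0,"wz": 0},{"jaw": 0.2,"dx": 0,"dy": 0,"dz": 0,"wx": 0,"wy": 0,"wz": 0}]'

```text
t: 16.27
position: [0.481, 0.3198, 0.1413]
tcp_rot: [-0.488, 0.509, 0.488, 0.515]
contact_force: [-0.9, 1.1, -1.1]
width: 0.0595
```

Run:
```python
from h import *
go(.5182,-.0713,.13,87.2)
go(.5182,-.0713,.13,40)
```

```text
pos [0.481  0.3198 0.1413] jawyaw 177.2 q6 -0.97 down [ 0.005  0.005 -1.   ] w 0.060 t 16.3 F [-0.9  1.1 -1.1]
turn wx -1.570; shift after turn [ 0.0091  0.3889 -0.0564] ; shift before [ 0.0094 -0.0561 -0.3889]
pos [0.481  0.3198 0.1413] jawyaw 177.2 q6 -0.97 down [ 0.005  0.005 -1.   ] w 0.060 t 16.3 F [-0.9  1.1 -1.1]
turn wx -0.747; shift after turn [ 0.0084  0.2229 -0.3236] ; shift before [ 0.0094 -0.0561 -0.3889]
```

Request:
drive_tool --commands '[{"jaw": 0.2,"dx": 0,"dy": -0.0056,"dz": -0.0389,"wx": 0,"wy": 0,"wz": 0},{"jaw": 0.2,"dx": 0,"dy": -0.0056,"dz": -0.0389,"wx": 0,"wy": 0,"wz": 0},{"jaw": 0.2,"dx": 0,"dy": -0.0056,"dz": -0.0389,"wx": 0,"wy": 0,"wz": 0},{"jaw": 0.2,"dx": 0,"dy": -0.0056,"dz": -0.0389,"wx": 0,"wy": 0,"wz": 0},{"jaw": 0.2,"dx": 0,"dy": -0.0056,"dz": -0.0389,"wx": 0,"wy": 0,"wz": 0},{"jaw": 0.2,"dx": 0,"dy": -0.0056,"dz": -0.0389,"wx": 0,"wy": 0,"wz": 0},{"jaw": 0.2,"dx": 0,"dy": -0.0056,"dz": -0.0389,"wx": 0,"wy": 0,"wz": 0},{"jaw": 0.2,"dx": 0,"dy": -0.0056,"dz": -0.0389,"wx": 0,"wy": 0,"wz": 0},{"jaw": 0.2,"dx": 0,"dy": -0.0056,"dz": -0.0389,"wx": 0,"wy": 0,"wz": 0},{"jaw": 0.2,"dx": 0,"dy": -0.0056,"dz": -0.0389,"wx": 0,"wy": 0,"wz": 0},{"jaw": 0.2,"dx": 0,"dy": 0,"dz": 0,"wx": -0.18,"wy": 0,"wz": 0},{"jaw": 0.2,"dx": 0,"dy": 0,"dz": 0,"wx": -0.18,"wy": 0,"wz": 0},{"jaw": 0.2,"dx": 0,"dy": 0,"dz": 0,"wx": -0.18,"wy": 0,"wz": 0},{"jaw": 0.2,"dx": 0,"dy": 0,"dz": 0,"wx": -0.18,"wy": 0,"wz": 0},{"jaw": 0.2,"dx": 0,"dy": 0,"dz": 0,"wx": 0,"wy": 0,"wz": 0}]'

```text
t: 18.15
position: [0.5158, -0.0732, 0.1367]
tcp_rot: [-0.636, 0.308, 0.637, 0.308]
contact_force: [0.2, 0.4, 0.5]
width: 0.0701
```

Run:
```python
from h import *
print(np.round(sense()['joint_pos'],2))
go(.5182,-.0713,.024,87.2)
c=snap('wrist','w5.png')
print(proj(c,[.5182,-.0713,.025]))
```

```text
[ 0.24  0.21 -0.48 -0.   -0.88  0.43]
pos [ 0.5158 -0.0732  0.1367] jawyaw -141.6 q6 0.43 down [-0.001 -0.    -1.   ] w 0.070 t 18.1 F [0.2 0.4 0.5]
turn wx -0.852; shift after turn [ 0.1127 -0.0021 -0.0023] ; shift before [ 0.1127 -0.0032 -0.    ]
[273.75566966 217.24071622]
```

View pics/w5.png

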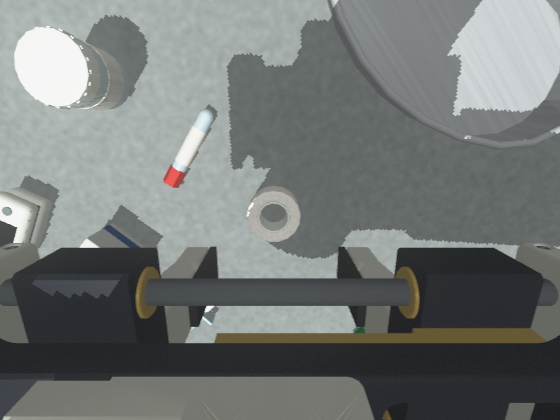

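The wrist picture shows the tape ring with its hole at (274,213), about 3 mm from the prediction along tool -z. I finish the turn, correct and descend.

Request:
drive_tool --commands '[{"jaw": 0.2,"dx": 0,"dy": 0,"dz": 0,"wx": -0.17,"wy": 0,"wz": 0},{"jaw": 0.2,"dx": 0,"dy": 0,"dz": 0,"wx": -0.17,"wy": 0,"wz": 0},{"jaw": 0.2,"dx": 0,"dy": 0,"dz": 0,"wx": -0.17,"wy": 0,"wz": 0},{"jaw": 0.2,"dx": 0,"dy": 0,"dz": 0,"wx": -0.17,"wy": 0,"wz": 0},{"jaw": 0.2,"dx": 0,"dy": 0,"dz": 0,"wx": -0.17,"wy": 0,"wz": 0},{"jaw": 0.2,"dx": 0.03,"dy": 0,"dz": -0.004,"wx": 0,"wy": 0,"wz": 0},{"jaw": 0.2,"dx": 0.035,"dy": 0,"dz": 0,"wx": 0,"wy": 0,"wz": 0},{"jaw": 0.2,"dx": 0.025,"dy": 0,"dz": 0,"wx": 0,"wy": 0,"wz": 0},{"jaw": 0.2,"dx": 0.015,"dy": 0,"dz": 0,"wx": 0,"wy": 0,"wz": 0},{"jaw": 0.2,"dx": 0.007,"dy": 0,"dz": 0,"wx": 0,"wy": 0,"wz": 0},{"jaw": 0.2,"dx": 0,"dy": 0,"dz": 0,"wx": 0,"wy": 0,"wz": 0}]'

```text
t: 19.58
position: [0.5203, -0.0734, 0.0251]
tcp_rot: [-0.707, 0.018, 0.707, 0.018]
contact_force: [-0.2, 0.8, 0.7]
width: 0.07
```

Request:
drive_tool --commands '[{"jaw": 1,"dx": 0,"dy": 0,"dz": 0,"wx": 0,"wy": 0,"wz": 0},{"jaw": 1,"dx": 0,"dy": 0,"dz": 0,"wx": 0,"wy": 0,"wz": 0},{"jaw": 1,"dx": 0,"dy": 0,"dz": 0,"wx": 0,"wy": 0,"wz": 0},{"jaw": 1,"dx": 0,"dy": 0,"dz": 0,"wx": 0,"wy": 0,"wz": 0},{"jaw": 1,"dx": 0,"dy": 0,"dz": 0,"wx": 0,"wy": 0,"wz": 0}]'

```text
t: 20.2
position: [0.5205, -0.0733, 0.0256]
tcp_rot: [0.707, -0.018, -0.707, -0.018]
contact_force: [-0.9, 0.1, 6.5]
width: 0.0473
```

Request:
drive_tool --commands '[{"jaw": 1,"dx": -0.01,"dy": 0,"dz": 0,"wx": 0,"wy": 0,"wz": 0},{"jaw": 1,"dx": -0.025,"dy": 0,"dz": 0,"wx": 0,"wy": 0,"wz": 0},{"jaw": 1,"dx": -0.04,"dy": 0,"dz": 0,"wx": 0,"wy": 0,"wz": 0},{"jaw": 1,"dx": -0.035,"dy": 0,"dz": 0,"wx": 0,"wy": 0,"wz": 0},{"jaw": 1,"dx": -0.01,"dy": 0,"dz": 0,"wx": 0,"wy": 0,"wz": 0},{"jaw": 1,"dx": 0,"dy": 0,"dz": 0,"wx": 0,"wy": 0,"wz": 0}]'

```text
t: 20.95
position: [0.5202, -0.0733, 0.1457]
tcp_rot: [0.707, -0.017, -0.706, -0.018]
contact_force: [0.2, -0.8, -0.9]
width: 0.047
```

Run:
```python
from h import *
go(.6303,.3115,.0285,87.2)
```

```text
pos [ 0.5202 -0.0733  0.1457] jawyaw -92.9 q6 1.29 down [ 0.001  0.001 -1.   ] w 0.047 t 20.9 F [ 0.2 -0.8 -0.9]
turn wx -0.001; shift after turn [ 0.1176 -0.3897 -0.091 ] ; shift before [ 0.1176 -0.3898 -0.0905]
```

Request:
drive_tool --commands '[{"jaw": 1,"dx": 0,"dy": -0.0197,"dz": -0.0045,"wx": 0,"wy": 0,"wz": 0},{"jaw": 1,"dx": 0,"dy": -0.0389,"dz": -0.0091,"wx": 0,"wy": 0,"wz": 0},{"jaw": 1,"dx": 0,"dy": -0.0389,"dz": -0.0091,"wx": 0,"wy": 0,"wz": 0},{"jaw": 1,"dx": 0,"dy": -0.0389,"dz": -0.0091,"wx": 0,"wy": 0,"wz": 0},{"jaw": 1,"dx": 0,"dy": -0.0389,"dz": -0.0091,"wx": 0,"wy": 0,"wz": 0},{"jaw": 1,"dx": 0,"dy": -0.0389,"dz": -0.0091,"wx": 0,"wy": 0,"wz": 0},{"jaw": 1,"dx": 0,"dy": -0.0389,"dz": -0.0091,"wx": 0,"wy": 0,"wz": 0},{"jaw": 1,"dx": 0,"dy": -0.0389,"dz": -0.0091,"wx": 0,"wy": 0,"wz": 0},{"jaw": 1,"dx": 0,"dy": -0.0389,"dz": -0.0091,"wx": 0,"wy": 0,"wz": 0},{"jaw": 1,"dx": 0,"dy": -0.0389,"dz": -0.0091,"wx": 0,"wy": 0,"wz": 0},{"jaw": 1,"dx": 0,"dy": -0.0197,"dz": -0.0045,"wx": 0,"wy": 0,"wz": 0},{"jaw": 1,"dx": 0.03,"dy": 0,"dz": 0,"wx": 0,"wy": 0,"wz": 0},{"jaw": 1,"dx": 0.03,"dy": 0,"dz": 0,"wx": 0,"wy": 0,"wz": 0},{"jaw": 1,"dx": 0.025,"dy": 0,"dz": 0,"wx": 0,"wy": 0,"wz": 0},{"jaw": 1,"dx": 0.015,"dy": 0,"dz": 0,"wx": 0,"wy": 0,"wz": 0},{"jaw": 1,"dx": 0.008,"dy": 0,"dz": 0,"wx": 0,"wy": 0,"wz": 0},{"jaw": 1,"dx": 0,"dy": 0,"dz": 0,"wx": 0,"wy": 0,"wz": 0},{"jaw": 1,"dx": 0,"dy": 0,"dz": 0,"wx": 0,"wy": 0,"wz": 0}]'

```text
t: 23.2
position: [0.6308, 0.3115, 0.0381]
tcp_rot: [0.707, -0.017, -0.706, -0.018]
contact_force: [-0.0, 0.3, 0.3]
width: 0.0475
```

Request:
drive_tool --commands '[{"jaw": 1,"dx": 0.005,"dy": 0,"dz": 0,"wx": 0,"wy": 0,"wz": 0},{"jaw": 1,"dx": 0.003,"dy": 0,"dz": 0,"wx": 0,"wy": 0,"wz": 0},{"jaw": 1,"dx": 0.001,"dy": 0,"dz": 0,"wx": 0,"wy": 0,"wz": 0},{"jaw": 1,"dx": 0.0007,"dy": 0,"dz": 0,"wx": 0,"wy": 0,"wz": 0},{"jaw": 1,"dx": 0,"dy": 0,"dz": 0,"wx": 0,"wy": 0,"wz": 0}]'

```text
t: 23.82
position: [0.6303, 0.3111, 0.0286]
tcp_rot: [0.707, -0.017, -0.707, -0.018]
contact_force: [-3.6, -0.4, 9.5]
width: 0.047
```

Request:
drive_tool --commands '[{"jaw": 0.4,"dx": 0,"dy": 0,"dz": 0,"wx": 0,"wy": 0,"wz": 0},{"jaw": 0.3,"dx": 0,"dy": 0,"dz": 0,"wx": 0,"wy": 0,"wz": 0},{"jaw": 0.3,"dx": 0,"dy": 0,"dz": 0,"wx": 0,"wy": 0,"wz": 0},{"jaw": 0.3,"dx": -0.005,"dy": 0,"dz": 0,"wx": 0,"wy": 0,"wz": 0},{"jaw": 0.3,"dx": -0.02,"dy": 0,"dz": 0,"wx": 0,"wy": 0,"wz": 0},{"jaw": 0.3,"dx": -0.04,"dy": 0,"dz": 0,"wx": 0,"wy": 0,"wz": 0},{"jaw": 0.3,"dx": -0.06,"dy": 0,"dz": 0,"wx": 0,"wy": 0,"wz": 0},{"jaw": 0.3,"dx": -0.03,"dy": 0,"dz": 0,"wx": 0,"wy": 0,"wz": 0},{"jaw": 0.3,"dx": 0,"dy": 0,"dz": 0,"wx": 0,"wy": 0,"wz": 0}]'

```text
t: 24.95
position: [0.6319, 0.3121, 0.188]
tcp_rot: [0.709, -0.016, -0.705, -0.019]
contact_force: [0.3, -0.5, -0.4]
width: 0.0616
```

Run:
```python
from h import *
go(.697,-.0694,.18,87.2)
```

```text
pos [0.6319 0.3121 0.188 ] jawyaw -92.8 q6 0.79 down [ 0.006  0.005 -1.   ] w 0.062 t 24.9 F [ 0.3 -0.5 -0.4]
turn wx -0.000; shift after turn [ 0.0067  0.3779 -0.0836] ; shift before [ 0.0067  0.3779 -0.0838]
```

Request:
drive_tool --commands '[{"jaw": 0.3,"dx": 0,"dy": 0.0378,"dz": -0.0084,"wx": 0,"wy": 0,"wz": 0},{"jaw": 0.3,"dx": 0,"dy": 0.0378,"dz": -0.0084,"wx": 0,"wy": 0,"wz": 0},{"jaw": 0.3,"dx": 0,"dy": 0.0378,"dz": -0.0084,"wx": 0,"wy": 0,"wz": 0},{"jaw": 0.3,"dx": 0,"dy": 0.0378,"dz": -0.0084,"wx": 0,"wy": 0,"wz": 0},{"jaw": 0.3,"dx": 0,"dy": 0.0378,"dz": -0.0084,"wx": 0,"wy": 0,"wz": 0},{"jaw": 0.3,"dx": 0,"dy": 0.0378,"dz": -0.0084,"wx": 0,"wy": 0,"wz": 0},{"jaw": 0.3,"dx": 0,"dy": 0.0378,"dz": -0.0084,"wx": 0,"wy": 0,"wz": 0},{"jaw": 0.3,"dx": 0,"dy": 0.0378,"dz": -0.0084,"wx": 0,"wy": 0,"wz": 0},{"jaw": 0.3,"dx": 0,"dy": 0.0378,"dz": -0.0084,"wx": 0,"wy": 0,"wz": 0},{"jaw": 0.3,"dx": 0,"dy": 0.0378,"dz": -0.0084,"wx": 0,"wy": 0,"wz": 0},{"jaw": 0.3,"dx": 0,"dy": 0,"dz": 0,"wx": 0,"wy": 0,"wz": 0},{"jaw": 0.3,"dx": 0,"dy": 0,"dz": 0,"wx": 0,"wy": 0,"wz": 0}]'

```text
t: 26.45
position: [0.695, -0.0706, 0.1822]
tcp_rot: [-0.707, 0.018, 0.707, 0.018]
contact_force: [0.9, 0.3, 0.8]
width: 0.0614
```

Run:
```python
from h import *
go(.697,-.0694,.045,87.2)
c=snap('wrist','w6.png')
print(proj(c,[.697,-.0694,.062]))
t=snap('top','t6.png');s=snap('scene','s6.png')
v=lambda i,w:cv2.resize(i,(w,int(i.shape[0]*w/i.shape[1])),interpolation=cv2.INTER_CUBIC)
a=np.vstack([v(s['frame'][90:290,200:480],400),v(t['frame'][130:290,80:360],400)]);b=v(c['frame'],400);h=max(len(a),len(b))
f=lambda i:cv2.copyMakeBorder(i,0,h-len(i),0,0,0)
cv2.imwrite('pics/m6.png',cv2.cvtColor(np.hstack([f(a),f(b)]),cv2.COLOR_RGB2BGR))
```

```text
pos [ 0.695  -0.0706  0.1822] jawyaw -92.9 q6 1.34 down [-0.001  0.    -1.   ] w 0.061 t 26.4 F [0.9 0.3 0.8]
turn wx -0.002; shift after turn [ 0.1372 -0.0013 -0.002 ] ; shift before [ 0.1372 -0.0013 -0.002 ]
[275.74635126 212.64942461]
```

View pics/m6.png

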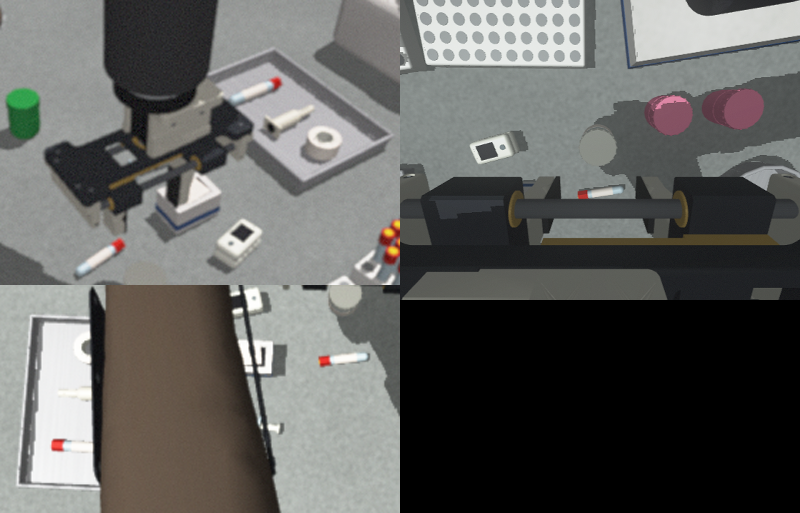

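All three tray items lie flat and separate: tube with red stopper, holder and tape. The jar lid in the wrist view is at about (280,206), against a prediction of (276,213). I apply most of that correction, go halfway down and look closer.

Request:
drive_tool --commands '[{"jaw": 0.3,"dx": 0.02,"dy": 0.001,"dz": -0.006,"wx": 0,"wy": 0,"wz": 0},{"jaw": 0.3,"dx": 0.03,"dy": 0,"dz": 0,"wx": 0,"wy": 0,"wz": 0},{"jaw": 0.3,"dx": 0.02,"dy": 0,"dz": 0,"wx": 0,"wy": 0,"wz": 0},{"jaw": 0.3,"dx": 0,"dy": 0,"dz": 0,"wx": 0,"wy": 0,"wz": 0},{"jaw": 0.3,"dx": 0,"dy": 0,"dz": 0,"wx": 0,"wy": 0,"wz": 0}]'

```text
t: 27.22
position: [0.7018, -0.0716, 0.1127]
tcp_rot: [0.707, -0.017, -0.707, -0.017]
contact_force: [1.2, 0.4, 0.4]
width: 0.0612
```

Run:
```python
from h import *
go(.697,-.0694,.045,87.2)
c=snap('wrist','w7.png')
for p in ([.697,-.0694],[.697,-.0734],[.701,-.0694]): print(proj(c,p+[.062]))
i=c['frame'][90:300,150:430].copy()
cv2.imwrite('pics/m7.png',cv2.cvtColor(cv2.resize(i,None,fx=2,fy=2,interpolation=cv2.INTER_CUBIC),cv2.COLOR_RGB2BGR))
```

```text
pos [ 0.7018 -0.0716  0.1127] jawyaw -92.8 q6 1.35 down [ 0. -0. -1.] w 0.061 t 27.2 F [1.2 0.4 0.4]
turn wx -0.000; shift after turn [ 0.0677 -0.002   0.0049] ; shift before [ 0.0677 -0.002   0.0049]
[274.35156168 250.37939829]
[280.19960273 250.11425627]
[274.05027809 244.93635358]
```

View pics/m7.png

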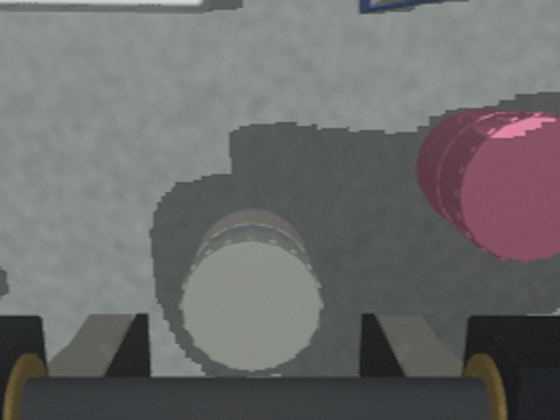

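The lid centre at (275.5,243) puts the jar at (0.702,-0.070), right under the tool. The pink jars are well clear.

Request:
drive_tool --commands '[{"jaw": 0.3,"dx": 0.02,"dy": -0.0013,"dz": 0,"wx": 0,"wy": 0,"wz": 0},{"jaw": 0.3,"dx": 0.025,"dy": 0,"dz": 0,"wx": 0,"wy": 0,"wz": 0},{"jaw": 0.3,"dx": 0.017,"dy": 0,"dz": 0,"wx": 0,"wy": 0,"wz": 0},{"jaw": 0.3,"dx": 0,"dy": 0,"dz": 0,"wx": 0,"wy": 0,"wz": 0},{"jaw": 0.3,"dx": 0,"dy": 0,"dz": 0,"wx": 0,"wy": 0,"wz": 0},{"jaw": 1,"dx": 0,"dy": 0,"dz": 0,"wx": 0,"wy": 0,"wz": 0},{"jaw": 1,"dx": 0,"dy": 0,"dz": 0,"wx": 0,"wy": 0,"wz": 0},{"jaw": 1,"dx": 0,"dy": 0,"dz": 0,"wx": 0,"wy": 0,"wz": 0},{"jaw": 1,"dx": 0,"dy": 0,"dz": 0,"wx": 0,"wy": 0,"wz": 0}]'

```text
t: 28.4
position: [0.7019, -0.0706, 0.0512]
tcp_rot: [0.707, -0.018, -0.706, -0.017]
contact_force: [-0.4, 1.3, 5.0]
width: 0.0474
```

Request:
drive_tool --commands '[{"jaw": 1,"dx": -0.01,"dy": 0,"dz": 0,"wx": 0,"wy": 0,"wz": 0},{"jaw": 1,"dx": -0.03,"dy": 0,"dz": 0,"wx": 0,"wy": 0,"wz": 0},{"jaw": 1,"dx": -0.045,"dy": 0,"dz": 0,"wx": 0,"wy": 0,"wz": 0},{"jaw": 1,"dx": -0.045,"dy": 0,"dz": 0,"wx": 0,"wy": 0,"wz": 0},{"jaw": 1,"dx": -0.01,"dy": 0,"dz": 0,"wx": 0,"wy": 0,"wz": 0},{"jaw": 1,"dx": 0,"dy": 0,"dz": 0,"wx": 0,"wy": 0,"wz": 0}]'

```text
t: 29.15
position: [0.7014, -0.0705, 0.1911]
tcp_rot: [0.707, -0.017, -0.706, -0.018]
contact_force: [0.1, 0.2, -0.1]
width: 0.0473
```

Run:
```python
from h import *
go(.590,-.312,.054,87.2)
go(.590,-.312,.054,60)
```

```text
pos [ 0.7014 -0.0705  0.1911] jawyaw -92.9 q6 1.35 down [ 0.001  0.001 -1.   ] w 0.047 t 29.1 F [ 0.1  0.2 -0.1]
turn wx -0.001; shift after turn [0.1369 0.2467 0.0997] ; shift before [0.1369 0.2468 0.0994]
pos [ 0.7014 -0.0705  0.1911] jawyaw -92.9 q6 1.35 down [ 0.001  0.001 -1.   ] w 0.047 t 29.1 F [ 0.1  0.2 -0.1]
turn wx 0.474; shift after turn [ 0.137   0.2649 -0.0241] ; shift before [0.1369 0.2468 0.0994]
```

Request:
drive_tool --commands '[{"jaw": 1,"dx": 0,"dy": 0.0147,"dz": 0.0068,"wx": 0,"wy": 0,"wz": 0},{"jaw": 1,"dx": 0,"dy": 0.0294,"dz": 0.0136,"wx": 0,"wy": 0,"wz": 0},{"jaw": 1,"dx": 0,"dy": 0.0294,"dz": 0.0136,"wx": 0,"wy": 0,"wz": 0},{"jaw": 1,"dx": 0,"dy": 0.0294,"dz": 0.0136,"wx": 0,"wy": 0,"wz": 0},{"jaw": 1,"dx": 0,"dy": 0.0294,"dz": 0.0136,"wx": 0,"wy": 0,"wz": 0},{"jaw": 1,"dx": 0,"dy": 0.0294,"dz": 0.0136,"wx": 0,"wy": 0,"wz": 0},{"jaw": 1,"dx": 0,"dy": 0.0294,"dz": 0.0136,"wx": 0,"wy": 0,"wz": 0},{"jaw": 1,"dx": 0,"dy": 0.0294,"dz": 0.0136,"wx": 0,"wy": 0,"wz": 0},{"jaw": 1,"dx": 0,"dy": 0.0147,"dz": 0.0068,"wx": 0,"wy": 0,"wz": 0},{"jaw": 1,"dx": 0.02,"dy": 0,"dz": 0,"wx": 0,"wy": 0,"wz": 0},{"jaw": 1,"dx": 0.04,"dy": 0,"dz": 0,"wx": 0,"wy": 0,"wz": 0},{"jaw": 1,"dx": 0,"dy": 0,"dz": 0,"wx": 0,"wy": 0,"wz": 0},{"jaw": 1,"dx": 0,"dy": 0,"dz": 0,"wx": 0,"wy": 0,"wz": 0}]'

```text
t: 30.78
position: [0.5814, -0.3004, 0.1311]
tcp_rot: [-0.707, 0.018, 0.707, 0.017]
contact_force: [0.0, -0.4, -0.1]
width: 0.0472
```

Run:
```python
from h import *
go(.581,-.300,.0542,87.2)
c=snap('wrist','w8.png');t=snap('top','t8.png')
v=lambda i,w:cv2.resize(i,(w,int(i.shape[0]*w/i.shape[1])),interpolation=cv2.INTER_CUBIC)
a=v(t['frame'][110:300,340:500],330);b=v(c['frame'],450);h=max(len(a),len(b))
f=lambda i:cv2.copyMakeBorder(i,0,h-len(i),0,0,0)
cv2.imwrite('pics/m8.png',cv2.cvtColor(np.hstack([f(a),f(b)]),cv2.COLOR_RGB2BGR))
```

```text
pos [ 0.5814 -0.3004  0.1311] jawyaw -92.8 q6 1.70 down [-0.    -0.001 -1.   ] w 0.047 t 30.8 F [ 0.  -0.4 -0.1]
turn wx -0.000; shift after turn [ 0.0769 -0.0004  0.0004] ; shift before [ 0.0769 -0.0004  0.0004]
```

View pics/m8.png

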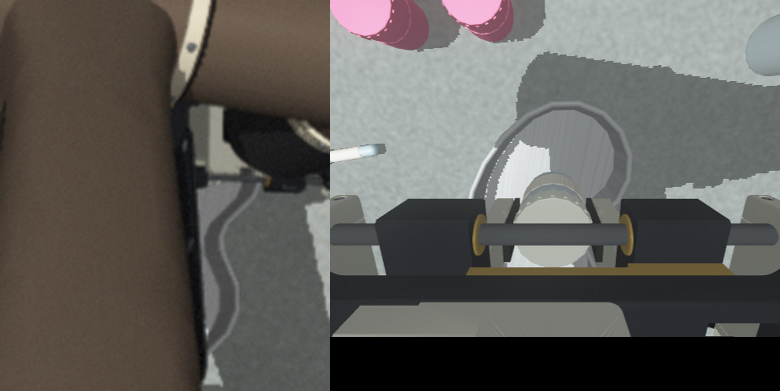

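The jar is held upright over the far lobe, well inside the rim. I lower it.

Request:
drive_tool --commands '[{"jaw": 1,"dx": 0.025,"dy": 0,"dz": 0,"wx": 0,"wy": 0,"wz": 0},{"jaw": 1,"dx": 0.025,"dy": 0,"dz": 0,"wx": 0,"wy": 0,"wz": 0},{"jaw": 1,"dx": 0.012,"dy": 0,"dz": 0,"wx": 0,"wy": 0,"wz": 0},{"jaw": 1,"dx": 0.006,"dy": 0,"dz": 0,"wx": 0,"wy": 0,"wz": 0},{"jaw": 1,"dx": 0.003,"dy": 0,"dz": 0,"wx": 0,"wy": 0,"wz": 0},{"jaw": 1,"dx": 0.002,"dy": 0,"dz": 0,"wx": 0,"wy": 0,"wz": 0},{"jaw": 1,"dx": 0.001,"dy": 0,"dz": 0,"wx": 0,"wy": 0,"wz": 0},{"jaw": 1,"dx": 0,"dy": 0,"dz": 0,"wx": 0,"wy": 0,"wz": 0}]'

```text
t: 31.88
position: [0.5811, -0.3001, 0.0566]
tcp_rot: [0.707, -0.018, -0.707, -0.018]
contact_force: [-0.6, -0.3, -0.3]
width: 0.047
```

Request:
drive_tool --commands '[{"jaw": 1,"dx": 0.001,"dy": 0,"dz": 0,"wx": 0,"wy": 0,"wz": 0},{"jaw": 1,"dx": 0.001,"dy": 0,"dz": 0,"wx": 0,"wy": 0,"wz": 0},{"jaw": 1,"dx": 0.0005,"dy": 0,"dz": 0,"wx": 0,"wy": 0,"wz": 0},{"jaw": 1,"dx": 0,"dy": 0,"dz": 0,"wx": 0,"wy": 0,"wz": 0}]'

```text
t: 32.38
position: [0.5811, -0.3001, 0.0542]
tcp_rot: [0.707, -0.018, -0.707, -0.018]
contact_force: [-1.5, 0.5, 3.1]
width: 0.0472
```

Request:
drive_tool --commands '[{"jaw": 0.42,"dx": 0,"dy": 0,"dz": 0,"wx": 0,"wy": 0,"wz": 0},{"jaw": 0.32,"dx": 0,"dy": 0,"dz": 0,"wx": 0,"wy": 0,"wz": 0},{"jaw": 0.32,"dx": 0,"dy": 0,"dz": 0,"wx": 0,"wy": 0,"wz": 0},{"jaw": 0.32,"dx": -0.01,"dy": 0,"dz": 0,"wx": 0,"wy": 0,"wz": 0},{"jaw": 0.32,"dx": -0.03,"dy": 0,"dz": 0,"wx": 0,"wy": 0,"wz": 0},{"jaw": 0.32,"dx": -0.05,"dy": 0,"dz": 0,"wx": 0,"wy": 0,"wz": 0},{"jaw": 0.5,"dx": -0.05,"dy": 0,"dz": 0,"wx": 0,"wy": 0,"wz": 0},{"jaw": 0.5,"dx": 0,"dy": 0,"dz": 0,"wx": 0,"wy": 0,"wz": 0}]'

```text
t: 33.38
position: [0.5834, -0.301, 0.1999]
tcp_rot: [0.71, -0.018, -0.704, -0.016]
contact_force: [0.5, -0.4, -1.4]
width: 0.0464
```

Run:
```python
from h import *
go(.611,-.0716,.19,4.2)
```

```text
pos [ 0.5834 -0.301   0.1999] jawyaw -92.8 q6 1.70 down [ 0.009 -0.003 -1.   ] w 0.046 t 33.4 F [ 0.5 -0.4 -1.4]
turn wx 1.448; shift after turn [ 0.0078 -0.0443  0.2269] ; shift before [ 0.0095 -0.2305 -0.0161]
```

Request:
drive_tool --commands '[{"jaw": 0.5,"dx": 0,"dy": -0.0329,"dz": -0.0023,"wx": 0,"wy": 0,"wz": 0},{"jaw": 0.5,"dx": 0,"dy": -0.0329,"dz": -0.0023,"wx": 0,"wy": 0,"wz": 0},{"jaw": 0.5,"dx": 0,"dy": -0.0329,"dz": -0.0023,"wx": 0,"wy": 0,"wz": 0},{"jaw": 0.5,"dx": 0,"dy": -0.0329,"dz": -0.0023,"wx": 0,"wy": 0,"wz": 0},{"jaw": 0.5,"dx": 0,"dy": -0.0329,"dz": -0.0023,"wx": 0,"wy": 0,"wz": 0},{"jaw": 0.5,"dx": 0,"dy": -0.0329,"dz": -0.0023,"wx": 0,"wy": 0,"wz": 0},{"jaw": 0.5,"dx": 0,"dy": -0.0329,"dz": -0.0023,"wx": 0,"wy": 0,"wz": 0},{"jaw": 0.5,"dx": 0,"dy": 0,"dz": 0,"wx": 0.181,"wy": 0,"wz": 0},{"jaw": 0.5,"dx": 0,"dy": 0,"dz": 0,"wx": 0.181,"wy": 0,"wz": 0},{"jaw": 0.5,"dx": 0,"dy": 0,"dz": 0,"wx": 0.181,"wy": 0,"wz": 0},{"jaw": 0.5,"dx": 0,"dy": 0,"dz": 0,"wx": 0.181,"wy": 0,"wz": 0},{"jaw": 0.5,"dx": 0,"dy": 0,"dz": 0,"wx": 0.181,"wy": 0,"wz": 0},{"jaw": 0.5,"dx": 0,"dy": 0,"dz": 0,"wx": 0.181,"wy": 0,"wz": 0},{"jaw": 0.5,"dx": 0,"dy": 0,"dz": 0,"wx": 0.181,"wy": 0,"wz": 0},{"jaw": 0.5,"dx": 0,"dy": 0,"dz": 0,"wx": 0.181,"wy": 0,"wz": 0},{"jaw": 0.5,"dx": 0.03,"dy": 0,"dz": 0,"wx": 0,"wy": 0,"wz": 0},{"jaw": 0.5,"dx": 0.02,"dy": 0,"dz": 0,"wx": 0,"wy": 0,"wz": 0},{"jaw": 0.5,"dx": 0,"dy": 0,"dz": 0,"wx": 0,"wy": 0,"wz": 0},{"jaw": 0.5,"dx": 0,"dy": 0,"dz": 0,"wx": 0,"wy": 0,"wz": 0}]'

```text
t: 35.75
position: [0.609, -0.0709, 0.1447]
tcp_rot: [0.518, -0.481, -0.518, -0.482]
contact_force: [-0.1, 0.0, -0.0]
width: 0.0442
```

Run:
```python
from h import *
go(.611,-.0716,.024,4.2)
c=snap('wrist','w9.png');s=snap('scene','s9.png')
for p in ([.6084,-.0357,.0067],[.6137,-.1075,.0067]): print(proj(c,p))
v=lambda i,w:cv2.resize(i,(w,int(i.shape[0]*w/i.shape[1])),interpolation=cv2.INTER_CUBIC)
a=v(s['frame'][210:400,60:260],340);b=v(c['frame'],450);h=max(len(a),len(b))
f=lambda i:cv2.copyMakeBorder(i,0,h-len(i),0,0,0)
cv2.imwrite('pics/m9.png',cv2.cvtColor(np.hstack([f(a),f(b)]),cv2.COLOR_RGB2BGR))
```

```text
pos [ 0.609  -0.0709  0.1447] jawyaw -175.8 q6 -0.13 down [ 0.001 -0.    -1.   ] w 0.044 t 35.8 F [-0.1  0.  -0. ]
turn wx -0.000; shift after turn [ 0.1207 -0.0018 -0.0008] ; shift before [ 0.1207 -0.0018 -0.0008]
[275.41155039 243.2460021 ]
[275.29478733 170.88298487]
```

View pics/m9.png

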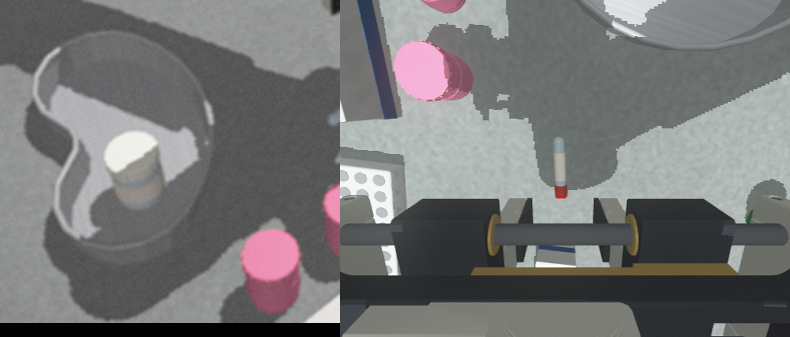

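The jar stands upright in the dish. The short tube is centred between the jaws at wrist pixels (273,172) to (275,246), as predicted.

Request:
drive_tool --commands '[{"jaw": 0.5,"dx": 0.03,"dy": -0.0025,"dz": 0.001,"wx": 0,"wy": 0,"wz": 0},{"jaw": 0.5,"dx": 0.04,"dy": 0,"dz": 0,"wx": 0,"wy": 0,"wz": 0},{"jaw": 0.5,"dx": 0.028,"dy": 0,"dz": 0,"wx": 0,"wy": 0,"wz": 0},{"jaw": 0.5,"dx": 0.015,"dy": 0,"dz": 0,"wx": 0,"wy": 0,"wz": 0},{"jaw": 0.5,"dx": 0.0075,"dy": 0,"dz": 0,"wx": 0,"wy": 0,"wz": 0},{"jaw": 0.5,"dx": 0,"dy": 0,"dz": 0,"wx": 0,"wy": 0,"wz": 0},{"jaw": 0.5,"dx": 0,"dy": 0,"dz": 0,"wx": 0,"wy": 0,"wz": 0},{"jaw": 1,"dx": 0,"dy": 0,"dz": 0,"wx": 0,"wy": 0,"wz": 0},{"jaw": 1,"dx": 0,"dy": 0,"dz": 0,"wx": 0,"wy": 0,"wz": 0},{"jaw": 1,"dx": 0,"dy": 0,"dz": 0,"wx": 0,"wy": 0,"wz": 0},{"jaw": 1,"dx": 0,"dy": 0,"dz": 0,"wx": 0,"wy": 0,"wz": 0},{"jaw": 1,"dx": 0,"dy": 0,"dz": 0,"wx": 0,"wy": 0,"wz": 0},{"jaw": 1,"dx": 0,"dy": 0,"dz": 0,"wx": 0,"wy": 0,"wz": 0}]'

```text
t: 37.48
position: [0.611, -0.0697, 0.0235]
tcp_rot: [0.518, -0.481, -0.518, -0.481]
contact_force: [-0.4, 0.8, 1.3]
width: 0.0121
```

Request:
drive_tool --commands '[{"jaw": 1,"dx": -0.01,"dy": 0,"dz": 0,"wx": 0,"wy": 0,"wz": 0},{"jaw": 1,"dx": -0.03,"dy": 0,"dz": 0,"wx": 0,"wy": 0,"wz": 0},{"jaw": 1,"dx": -0.045,"dy": 0,"dz": 0,"wx": 0,"wy": 0,"wz": 0},{"jaw": 1,"dx": -0.045,"dy": 0,"dz": 0,"wx": 0,"wy": 0,"wz": 0},{"jaw": 1,"dx": -0.02,"dy": 0,"dz": 0,"wx": 0,"wy": 0,"wz": 0},{"jaw": 1,"dx": 0,"dy": 0,"dz": 0,"wx": 0,"wy": 0,"wz": 0}]'

```text
t: 38.22
position: [0.612, -0.0696, 0.176]
tcp_rot: [0.519, -0.48, -0.517, -0.483]
contact_force: [-0.2, 0.6, -0.6]
width: 0.0115
```

Run:
```python
from h import *
go(.465,-.2755,.0266,88)
```

```text
pos [ 0.612  -0.0696  0.176 ] jawyaw -175.8 q6 -0.13 down [ 0.004  0.001 -1.   ] w 0.012 t 38.2 F [-0.2  0.6 -0.6]
turn wx -1.463; shift after turn [0.1485 0.2115 0.1397] ; shift before [ 0.1487  0.1623 -0.1946]
```

Request:
drive_tool --commands '[{"jaw": 1,"dx": 0,"dy": 0.0102,"dz": -0.0122,"wx": 0,"wy": 0,"wz": 0},{"jaw": 1,"dx": 0,"dy": 0.0203,"dz": -0.0243,"wx": 0,"wy": 0,"wz": 0},{"jaw": 1,"dx": 0,"dy": 0.0203,"dz": -0.0243,"wx": 0,"wy": 0,"wz": 0},{"jaw": 1,"dx": 0,"dy": 0.0203,"dz": -0.0243,"wx": 0,"wy": 0,"wz": 0},{"jaw": 1,"dx": 0,"dy": 0.0203,"dz": -0.0243,"wx": 0,"wy": 0,"wz": 0},{"jaw": 1,"dx": 0,"dy": 0.0203,"dz": -0.0243,"wx": 0,"wy": 0,"wz": 0},{"jaw": 1,"dx": 0,"dy": 0.0203,"dz": -0.0243,"wx": 0,"wy": 0,"wz": 0},{"jaw": 1,"dx": 0,"dy": 0.0203,"dz": -0.0243,"wx": 0,"wy": 0,"wz": 0},{"jaw": 1,"dx": 0,"dy": 0.0102,"dz": -0.0122,"wx": 0,"wy": 0,"wz": 0},{"jaw": 1,"dx": 0,"dy": 0,"dz": 0,"wx": -0.1829,"wy": 0,"wz": 0},{"jaw": 1,"dx": 0,"dy": 0,"dz": 0,"wx": -0.1829,"wy": 0,"wz": 0},{"jaw": 1,"dx": 0,"dy": 0,"dz": 0,"wx": -0.1829,"wy": 0,"wz": 0},{"jaw": 1,"dx": 0,"dy": 0,"dz": 0,"wx": -0.1829,"wy": 0,"wz": 0},{"jaw": 1,"dx": 0,"dy": 0,"dz": 0,"wx": -0.1829,"wy": 0,"wz": 0},{"jaw": 1,"dx": 0,"dy": 0,"dz": 0,"wx": -0.1829,"wy": 0,"wz": 0},{"jaw": 1,"dx": 0,"dy": 0,"dz": 0,"wx": -0.1829,"wy": 0,"wz": 0},{"jaw": 1,"dx": 0,"dy": 0,"dz": 0,"wx": -0.1829,"wy": 0,"wz": 0},{"jaw": 1,"dx": 0.03,"dy": 0,"dz": 0,"wx": 0,"wy": 0,"wz": 0},{"jaw": 1,"dx": 0,"dy": 0,"dz": 0,"wx": 0,"wy": 0,"wz": 0},{"jaw": 1,"dx": 0,"dy": 0,"dz": 0,"wx": 0,"wy": 0,"wz": 0}]'

```text
t: 40.72
position: [0.4632, -0.2757, 0.1437]
tcp_rot: [-0.707, 0.012, 0.707, 0.012]
contact_force: [-0.2, 0.0, 0.0]
width: 0.0119
```

Run:
```python
from h import *
go(.465,-.2755,.0266,88)
s=snap('scene','s10.png');c=snap('wrist','w10.png')
v=lambda i,w:cv2.resize(i,(w,int(i.shape[0]*w/i.shape[1])),interpolation=cv2.INTER_CUBIC)
a=v(s['frame'][170:400,40:280],340);b=v(c['frame'],450);h=max(len(a),len(b))
f=lambda i:cv2.copyMakeBorder(i,0,h-len(i),0,0,0)
cv2.imwrite('pics/m10.png',cv2.cvtColor(np.hstack([f(a),f(b)]),cv2.COLOR_RGB2BGR))
```

```text
pos [ 0.4632 -0.2757  0.1437] jawyaw -92.0 q6 1.71 down [-0. -0. -1.] w 0.012 t 40.7 F [-0.2  0.   0. ]
turn wx 0.000; shift after turn [ 0.1171 -0.0003 -0.0018] ; shift before [ 0.1171 -0.0003 -0.0019]
```

View pics/m10.png

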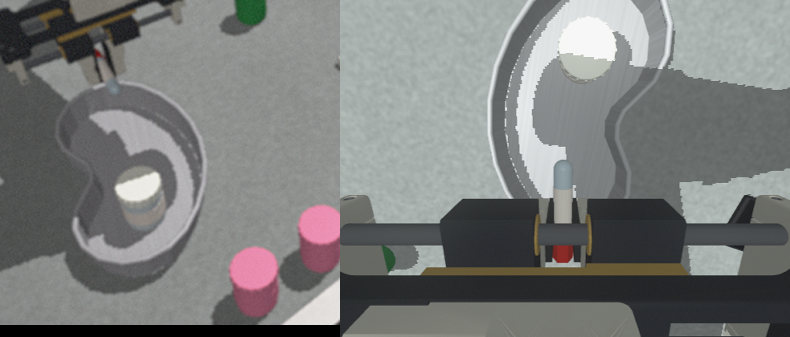

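The tube is held along the dish's axis over the near lobe, clear of the jar. I lower it.

Request:
drive_tool --commands '[{"jaw": 1,"dx": 0.03,"dy": 0,"dz": -0.0018,"wx": 0,"wy": 0,"wz": 0},{"jaw": 1,"dx": 0.035,"dy": 0,"dz": 0,"wx": 0,"wy": 0,"wz": 0},{"jaw": 1,"dx": 0.025,"dy": 0,"dz": 0,"wx": 0,"wy": 0,"wz": 0},{"jaw": 1,"dx": 0.013,"dy": 0,"dz": 0,"wx": 0,"wy": 0,"wz": 0},{"jaw": 1,"dx": 0.006,"dy": 0,"dz": 0,"wx": 0,"wy": 0,"wz": 0},{"jaw": 1,"dx": 0.003,"dy": 0,"dz": 0,"wx": 0,"wy": 0,"wz": 0},{"jaw": 1,"dx": 0.002,"dy": 0,"dz": 0,"wx": 0,"wy": 0,"wz": 0},{"jaw": 1,"dx": 0,"dy": 0,"dz": 0,"wx": 0,"wy": 0,"wz": 0},{"jaw": 1,"dx": 0,"dy": 0,"dz": 0,"wx": 0,"wy": 0,"wz": 0}]'

```text
t: 41.95
position: [0.4651, -0.2756, 0.0297]
tcp_rot: [0.707, -0.012, -0.707, -0.012]
contact_force: [0.2, 0.1, -0.2]
width: 0.012
```

Request:
drive_tool --commands '[{"jaw": 1,"dx": 0.0015,"dy": 0,"dz": 0,"wx": 0,"wy": 0,"wz": 0},{"jaw": 1,"dx": 0.0015,"dy": 0,"dz": 0,"wx": 0,"wy": 0,"wz": 0},{"jaw": 1,"dx": 0,"dy": 0,"dz": 0,"wx": 0,"wy": 0,"wz": 0},{"jaw": 1,"dx": 0,"dy": 0,"dz": 0,"wx": 0,"wy": 0,"wz": 0}]'

```text
t: 42.45
position: [0.4649, -0.2756, 0.0264]
tcp_rot: [0.707, -0.012, -0.707, -0.012]
contact_force: [0.8, 0.0, 1.8]
width: 0.0122
```

Contact at 1.8 N. I release, back off, and go up clear for a final look.

Request:
drive_tool --commands '[{"jaw": 0.8,"dx": 0,"dy": 0,"dz": 0,"wx": 0,"wy": 0,"wz": 0},{"jaw": 0.65,"dx": 0,"dy": 0,"dz": 0,"wx": 0,"wy": 0,"wz": 0},{"jaw": 0.65,"dx": 0,"dy": 0,"dz": 0,"wx": 0,"wy": 0,"wz": 0},{"jaw": 0.65,"dx": -0.005,"dy": 0,"dz": 0,"wx": 0,"wy": 0,"wz": 0},{"jaw": 0.65,"dx": -0.02,"dy": 0,"dz": 0,"wx": 0,"wy": 0,"wz": 0},{"jaw": 0.65,"dx": -0.05,"dy": 0,"dz": 0,"wx": 0,"wy": 0,"wz": 0},{"jaw": 0.65,"dx": -0.06,"dy": 0,"dz": 0,"wx": 0,"wy": 0,"wz": 0},{"jaw": 0.65,"dx": -0.06,"dy": 0,"dz": 0,"wx": 0,"wy": 0,"wz": 0},{"jaw": 0.65,"dx": -0.02,"dy": 0,"dz": 0,"wx": 0,"wy": 0,"wz": 0},{"jaw": 0.65,"dx": 0,"dy": 0.04,"dz": 0,"wx": 0,"wy": 0,"wz": 0},{"jaw": 0.65,"dx": 0,"dy": 0.05,"dz": 0,"wx": 0,"wy": 0,"wz": 0},{"jaw": 0.65,"dx": 0,"dy": 0.05,"dz": 0,"wx": 0,"wy": 0,"wz": 0},{"jaw": 0.65,"dx": 0,"dy": 0.05,"dz": 0,"wx": 0,"wy": 0,"wz": 0},{"jaw": 0.65,"dx": 0,"dy": 0.05,"dz": 0.02,"wx": 0,"wy": 0,"wz": 0},{"jaw": 0.65,"dx": 0,"dy": 0.05,"dz": 0.02,"wx": 0,"wy": 0,"wz": 0},{"jaw": 0.65,"dx": 0,"dy": 0,"dz": 0,"wx": 0,"wy": 0,"wz": 0},{"jaw": 0.65,"dx": 0,"dy": 0,"dz": 0,"wx": 0,"wy": 0,"wz": 0}]'

```text
t: 44.58
position: [0.4145, -0.564, 0.2412]
tcp_rot: [-0.707, 0.012, 0.707, 0.013]
contact_force: [0.6, -0.2, 0.1]
width: 0.0309
```

Run:
```python
from h import *
t=snap('top','t11.png');s=snap('scene','s11.png')
v=lambda i,w:cv2.resize(i,(w,int(i.shape[0]*w/i.shape[1])),interpolation=cv2.INTER_CUBIC)
a=v(t['frame'][110:320,80:490],790);b=v(s['frame'][100:400,60:480],280)
cv2.imwrite('pics/m11.png',cv2.cvtColor(a,cv2.COLOR_RGB2BGR));cv2.imwrite('pics/m12.png',cv2.cvtColor(v(s['frame'][120:380,60:490],790),cv2.COLOR_RGB2BGR))
print(sense()['t'],sense()['position'])
```

```text
44.675 [ 0.41534931 -0.5632346   0.24170737]
```

View pics/m11.png

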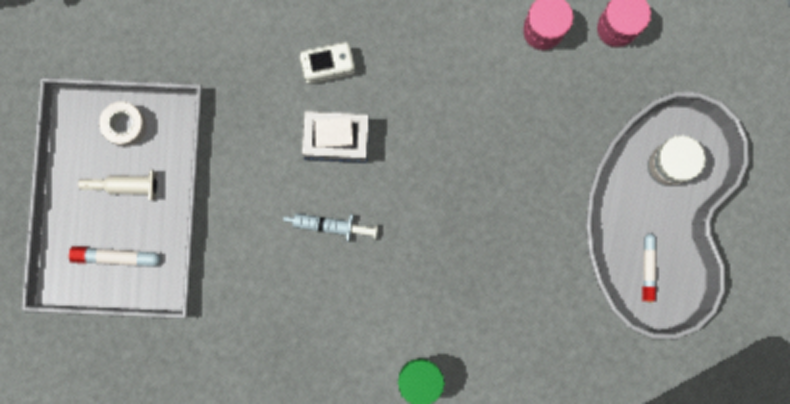

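View pics/m12.png

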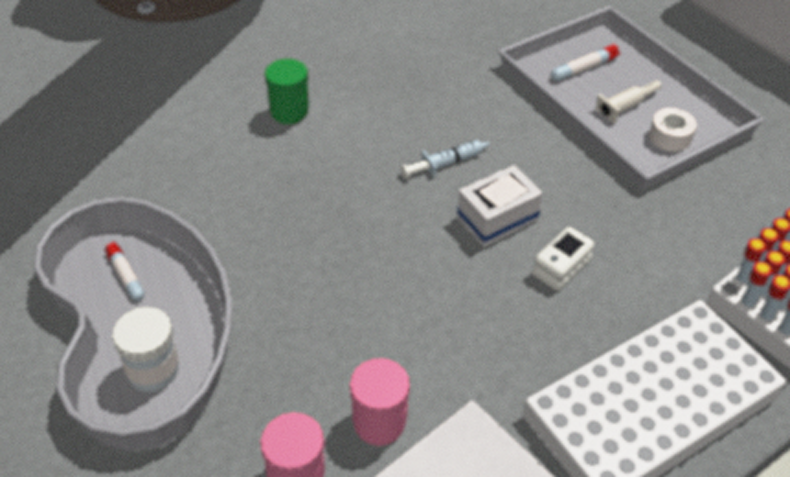

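Both pictures show everything in place. The tray has the tape (121,124), holder (120,185) and long tube (115,257), all flat and apart. The dish has the jar upright at (682,158) and the short tube flat at (650,268). The bystanders and look-alikes have not moved. Handing in.

```bash
python3 -c "
from h import *
print(close_job())"
```

```text
the job is handed in; nothing more can be done
None
```

Both kits are made up and the job is handed in, at about 45 s of the 128 s allowed. I placed things in the order you listed:

- **Steel tray:** holder with sheathed needle, then the long tube, then the tape.
- **Kidney dish:** sample jar, then the short tube.

I lowered each item until the wrist felt the floor (2–10 N) before releasing it.

**Last checks:** the final top and scene pictures show the three tray items lying flat and apart on the tray bottom. The jar stands upright in the dish with the short tube flat beside it, and nothing is on a rim or on anything else. The syringe, swab box, oximeter and the green and pink jars look unmoved, and the arm is clear. I judged these by eye and did not measure final positions.

**What failed or disagreed:** the first move call was refused, it seems because some row fields were missing, and nothing moved. The wrist camera differed from the overhead positions by 1–5 mm, which I corrected before each grasp. The dish outline fit was off by up to 9 mm at one point on the concave side, but the pictures show the jar and tube well inside.

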